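# Rack the half-turned spindles and close the keeper rail

### The job

Pull the rack's keeper rail all the way back by its red knob, then lay every loose spindle from the bench flat in an empty slot of the rack, one to a slot, centred lengthwise over both combs and with its square end towards the keeper rail like those already there. When all are in, push the rail fully home over the square ends. Every spindle already in the rack must end properly in a slot too, and the jar, mug, sanding block and gouge stay where they are.

Things in the scene. Friction and masses are not known exactly. Their poses are not given: they have to be found in the camera images.
- rack: fixed dark green rack, base 150 x 366 x 8 mm, origin under its centre; x along the slots to the keeper rail. Two combs 16 mm thick at x = -45, +45 mm, saddles 20 mm, teeth 42 mm high, slots 34 mm wide, middles at y = -135, -81, -27, 27, 81, 135 mm. A laid spindle's origin is at x = 0, 33 mm up, its x along rack x. Between the combs is finger room
- keeper (a joint): slide of the aluminium keeper rail, m: 0 = fully home over the racked square ends (its bar at rack x = 37 to 67 mm); 0.060 = fully back, towards rack +x, clear of the slots. Stiff (2 N), stays where left. Bar 30 x 372 x 8 mm, underside 52 mm above the bench, on steel side plates 50 mm tall reaching x = 148 mm
- keeper_knob (a point): grip point of the red upright knob on the middle of the keeper rail: 26 mm in diameter, from 60 to 95 mm above the bench, this point 78 mm up; moves with the rail (at rack x = 52 mm + slide)
- spare1: loose on the bench (may be absent): half-turned pale wood spindle, 130 mm long, 26 mm thick, 55 g: at +x a square block 26 x 26 x 55 mm, then a round waist 20 mm thick, 40 mm long, at -x a round barrel 26 mm thick, 35 mm long, with thin dark rings. Origin on the axis at mid length, in the waist (grip there); x along the axis to the square end. Lying flat, origin 13 mm above its support
- spare2: loose on the bench (may be absent): half-turned pale wood spindle, 130 mm long, 26 mm thick, 55 g: at +x a square block 26 x 26 x 55 mm, then a round waist 20 mm thick, 40 mm long, at -x a round barrel 26 mm thick, 35 mm long, with thin dark rings. Origin on the axis at mid length, in the waist (grip there); x along the axis to the square end. Lying flat, origin 13 mm above its support
- spare3: loose on the bench (may be absent): half-turned pale wood spindle, 130 mm long, 26 mm thick, 55 g: at +x a square block 26 x 26 x 55 mm, then a round waist 20 mm thick, 40 mm long, at -x a round barrel 26 mm thick, 35 mm long, with thin dark rings. Origin on the axis at mid length, in the waist (grip there); x along the axis to the square end. Lying flat, origin 13 mm above its support
- spare4: loose on the bench (may be absent): half-turned pale wood spindle, 130 mm long, 26 mm thick, 55 g: at +x a square block 26 x 26 x 55 mm, then a round waist 20 mm thick, 40 mm long, at -x a round barrel 26 mm thick, 35 mm long, with thin dark rings. Origin on the axis at mid length, in the waist (grip there); x along the axis to the square end. Lying flat, origin 13 mm above its support
- spare1_square (a point): middle of spare1's square block, 37 mm from its origin along its x
- spare2_square (a point): middle of spare2's square block, 37 mm from its origin along its x
- spare3_square (a point): middle of spare3's square block, 37 mm from its origin along its x
- spare4_square (a point): middle of spare4's square block, 37 mm from its origin along its x
- racked1: spindle already in the rack at the start, in slot 1 (most are absent, then that slot is empty); same shape and frame as the spares
- racked2: spindle already in the rack at the start, in slot 2 (most are absent, then that slot is empty); same shape and frame as the spares
- racked3: spindle already in the rack at the start, in slot 3 (most are absent, then that slot is empty); same shape and frame as the spares
- racked4: spindle already in the rack at the start, in slot 4 (most are absent, then that slot is empty); same shape and frame as the spares
- racked5: spindle already in the rack at the start, in slot 5 (most are absent, then that slot is empty); same shape and frame as the spares
- racked6: spindle already in the rack at the start, in slot 6 (most are absent, then that slot is empty); same shape and frame as the spares
- wax_jar: amber glass jar with a brass cap, 60 mm in diameter, 70 mm tall; origin under its centre; leave alone
- mug: blue mug 76 mm in diameter, 90 mm tall; origin under its centre; leave alone
- sanding_block: cork block 110 x 65 x 35 mm; origin under its centre; leave alone
- gouge: turning gouge with a red handle, 315 mm long, lying right of the rack; origin at the brass ferrule; leave alone
Things that resemble listed ones, but are neither listed nor needed, are in the scene too. Leave any grey or pink look-alike of the spare2 alone.

How it is judged:
On the way, in this order (a step that is already met when the one before it is completed fails the run):
1. the keeper rail is drawn back (slide above 50 mm) (value of joint keeper above 0.05 m), for 0.2 s.
2. every loose spindle lies in a slot, square end to the rail, the rail still back (angle between the x axis of each of spare1, spare2, spare3, spare4 and the x axis of rack, either way round below 0.12 rad and x of spare1 in the frame of rack between -0.018 and 0.018 m and z of spare1 in the frame of rack between 0.027 and 0.039 m and x of each of spare1_square, spare2_square, spare3_square, spare4_square in the frame of rack above 0.015 m and (y of spare1 in the frame of rack between -0.144 and -0.126 m or y of spare1 in the frame of rack between -0.09 and -0.072 m or y of spare1 in the frame of rack between -0.036 and -0.018 m or y of spare1 in the frame of rack between 0.018 and 0.036 m or y of spare1 in the frame of rack between 0.072 and 0.09 m or y of spare1 in the frame of rack between 0.126 and 0.144 m) and x of spare2 in the frame of rack between -0.018 and 0.018 m and z of spare2 in the frame of rack between 0.027 and 0.039 m and (y of spare2 in the frame of rack between -0.144 and -0.126 m or y of spare2 in the frame of rack between -0.09 and -0.072 m or y of spare2 in the frame of rack between -0.036 and -0.018 m or y of spare2 in the frame of rack between 0.018 and 0.036 m or y of spare2 in the frame of rack between 0.072 and 0.09 m or y of spare2 in the frame of rack between 0.126 and 0.144 m) and x of spare3 in the frame of rack between -0.018 and 0.018 m and z of spare3 in the frame of rack between 0.027 and 0.039 m and (y of spare3 in the frame of rack between -0.144 and -0.126 m or y of spare3 in the frame of rack between -0.09 and -0.072 m or y of spare3 in the frame of rack between -0.036 and -0.018 m or y of spare3 in the frame of rack between 0.018 and 0.036 m or y of spare3 in the frame of rack between 0.072 and 0.09 m or y of spare3 in the frame of rack between 0.126 and 0.144 m) and x of spare4 in the frame of rack between -0.018 and 0.018 m and z of spare4 in the frame of rack between 0.027 and 0.039 m and (y of spare4 in the frame of rack between -0.144 and -0.126 m or y of spare4 in the frame of rack between -0.09 and -0.072 m or y of spare4 in the frame of rack between -0.036 and -0.018 m or y of spare4 in the frame of rack between 0.018 and 0.036 m or y of spare4 in the frame of rack between 0.072 and 0.09 m or y of spare4 in the frame of rack between 0.126 and 0.144 m) and value of joint keeper above 0.04 m), for 0.2 s.
3. the keeper rail is pushed home (slide below 6 mm) (value of joint keeper below 0.006 m), for 0.2 s.
At the end, for the whole second after the job is handed in: All spindles at rest in slots: rack-frame x of the origin within 18 mm of 0, y within 9 mm of a slot's middle, height within 6 mm of 33 mm, parallel to the slots within 0.12 rad, the spares' square ends towards the keeper rail; rail within 6 mm of fully home (angle between the x axis of each of spare1, spare2, spare3, spare4, racked1, racked2, racked3, racked4, racked5, racked6 and the x axis of rack, either way round below 0.12 rad and x of spare1 in the frame of rack between -0.018 and 0.018 m and z of spare1 in the frame of rack between 0.027 and 0.039 m and x of each of spare1_square, spare2_square, spare3_square, spare4_square in the frame of rack above 0.015 m and (y of spare1 in the frame of rack between -0.144 and -0.126 m or y of spare1 in the frame of rack between -0.09 and -0.072 m or y of spare1 in the frame of rack between -0.036 and -0.018 m or y of spare1 in the frame of rack between 0.018 and 0.036 m or y of spare1 in the frame of rack between 0.072 and 0.09 m or y of spare1 in the frame of rack between 0.126 and 0.144 m) and x of spare2 in the frame of rack between -0.018 and 0.018 m and z of spare2 in the frame of rack between 0.027 and 0.039 m and (y of spare2 in the frame of rack between -0.144 and -0.126 m or y of spare2 in the frame of rack between -0.09 and -0.072 m or y of spare2 in the frame of rack between -0.036 and -0.018 m or y of spare2 in the frame of rack between 0.018 and 0.036 m or y of spare2 in the frame of rack between 0.072 and 0.09 m or y of spare2 in the frame of rack between 0.126 and 0.144 m) and x of spare3 in the frame of rack between -0.018 and 0.018 m and z of spare3 in the frame of rack between 0.027 and 0.039 m and (y of spare3 in the frame of rack between -0.144 and -0.126 m or y of spare3 in the frame of rack between -0.09 and -0.072 m or y of spare3 in the frame of rack between -0.036 and -0.018 m or y of spare3 in the frame of rack between 0.018 and 0.036 m or y of spare3 in the frame of rack between 0.072 and 0.09 m or y of spare3 in the frame of rack between 0.126 and 0.144 m) and x of spare4 in the frame of rack between -0.018 and 0.018 m and z of spare4 in the frame of rack between 0.027 and 0.039 m and (y of spare4 in the frame of rack between -0.144 and -0.126 m or y of spare4 in the frame of rack between -0.09 and -0.072 m or y of spare4 in the frame of rack between -0.036 and -0.018 m or y of spare4 in the frame of rack between 0.018 and 0.036 m or y of spare4 in the frame of rack between 0.072 and 0.09 m or y of spare4 in the frame of rack between 0.126 and 0.144 m) and x of racked1 in the frame of rack between -0.018 and 0.018 m and z of racked1 in the frame of rack between 0.027 and 0.039 m and (y of racked1 in the frame of rack between -0.144 and -0.126 m or y of racked1 in the frame of rack between -0.09 and -0.072 m or y of racked1 in the frame of rack between -0.036 and -0.018 m or y of racked1 in the frame of rack between 0.018 and 0.036 m or y of racked1 in the frame of rack between 0.072 and 0.09 m or y of racked1 in the frame of rack between 0.126 and 0.144 m) and x of racked2 in the frame of rack between -0.018 and 0.018 m and z of racked2 in the frame of rack between 0.027 and 0.039 m and (y of racked2 in the frame of rack between -0.144 and -0.126 m or y of racked2 in the frame of rack between -0.09 and -0.072 m or y of racked2 in the frame of rack between -0.036 and -0.018 m or y of racked2 in the frame of rack between 0.018 and 0.036 m or y of racked2 in the frame of rack between 0.072 and 0.09 m or y of racked2 in the frame of rack between 0.126 and 0.144 m) and x of racked3 in the frame of rack between -0.018 and 0.018 m and z of racked3 in the frame of rack between 0.027 and 0.039 m and (y of racked3 in the frame of rack between -0.144 and -0.126 m or y of racked3 in the frame of rack between -0.09 and -0.072 m or y of racked3 in the frame of rack between -0.036 and -0.018 m or y of racked3 in the frame of rack between 0.018 and 0.036 m or y of racked3 in the frame of rack between 0.072 and 0.09 m or y of racked3 in the frame of rack between 0.126 and 0.144 m) and x of racked4 in the frame of rack between -0.018 and 0.018 m and z of racked4 in the frame of rack between 0.027 and 0.039 m and (y of racked4 in the frame of rack between -0.144 and -0.126 m or y of racked4 in the frame of rack between -0.09 and -0.072 m or y of racked4 in the frame of rack between -0.036 and -0.018 m or y of racked4 in the frame of rack between 0.018 and 0.036 m or y of racked4 in the frame of rack between 0.072 and 0.09 m or y of racked4 in the frame of rack between 0.126 and 0.144 m) and x of racked5 in the frame of rack between -0.018 and 0.018 m and z of racked5 in the frame of rack between 0.027 and 0.039 m and (y of racked5 in the frame of rack between -0.144 and -0.126 m or y of racked5 in the frame of rack between -0.09 and -0.072 m or y of racked5 in the frame of rack between -0.036 and -0.018 m or y of racked5 in the frame of rack between 0.018 and 0.036 m or y of racked5 in the frame of rack between 0.072 and 0.09 m or y of racked5 in the frame of rack between 0.126 and 0.144 m) and x of racked6 in the frame of rack between -0.018 and 0.018 m and z of racked6 in the frame of rack between 0.027 and 0.039 m and (y of racked6 in the frame of rack between -0.144 and -0.126 m or y of racked6 in the frame of rack between -0.09 and -0.072 m or y of racked6 in the frame of rack between -0.036 and -0.018 m or y of racked6 in the frame of rack between 0.018 and 0.036 m or y of racked6 in the frame of rack between 0.072 and 0.09 m or y of racked6 in the frame of rack between 0.126 and 0.144 m) and linear speed of each of spare1, spare2, spare3, spare4, racked1, racked2, racked3, racked4, racked5, racked6 below 0.03 m/s and value of joint keeper below 0.006 m); the robot touches nothing.
It fails at once if the wax jar is displaced by more than 40 mm (distance of wax_jar from where it was at the start of the episode above 0.04 m).
It fails at once if the mug is displaced by more than 40 mm (distance of mug from where it was at the start of the episode above 0.04 m).
It fails at once if the sanding block is displaced by more than 40 mm (distance of sanding_block from where it was at the start of the episode above 0.04 m).
It fails at once if the gouge is displaced by more than 40 mm (distance of gouge from where it was at the start of the episode above 0.04 m).
Of racked1, racked2, racked3, racked4, racked5, racked6 only 1 to 2 are there at a start; the rules pass over those that are not, and their reading is None.
Of spare1, spare2, spare3, spare4 only 3 to 4 are there at a start; the rules pass over those that are not, and their reading is None.
At some moment in a run one of spare1, spare2, spare3, spare4 may be knocked a few centimetres aside while the robot is not near it.
Once in a run the grip may slacken for a moment while it holds something.
It also fails if it takes over 210 s, if anything falls off the work surface, if the arm or the gripper's body presses on something with over 40 N, if the wrist force passes 120 N, or if a joint passes its speed limit or range.

### The arm

A 6-joint arm with a two-finger parallel gripper is mounted at the origin on the work surface. World frame = base frame: x ahead of the robot, y to its left, z up, the work surface at z = 0. Lengths are in m, angles in rad, forces in N, time in s.
With the tool pointing down it reaches from about 0.325 to 0.775 m from the base axis. Payload 9.3 kg.
Tool frame: the origin (TCP) lies at the very end of the fingers, on their centre line; the grasp point (between the pads) lies 19 mm behind it (r.tcp_to_grasp is the distance from the TCP to the grasp point, in m); z points along the fingers, y is the line along which they close (so a half turn about z gives the same grasp; the last joint's range is limited). The gripper opens to 85 mm and grips with 20 to 120 N. Pads are 22 mm wide; open, the fingers measure 114 mm over their backs; the gripper's body (76 mm by 85 mm) begins 54 mm behind the grasp point. The pads swing forward as they close: fully open they stand 13 mm farther back than shut.
Start: joints at [-1.345, 0.259, 0.021, 1.334, 0, 1.418], TCP at [0.203, -0.511, 0.231] pointing down, gripper open.
Joint ranges: [-3.04, 3.04], [-0.91, 1.82], [-1.04, 1.36], [-1.92, 1.95], [-1.52, 1.45], [-3.14, 3.14]. Speed limits (rad/s): [2.22, 2.22, 2.79, 3.14, 3.14, 3.14].

### API

Orientations are given as a rotation vector (axis times angle).
In Python, from station import status, read_camera, r gives the robot as it stands.
- The arm moves only by the shell command python3 -m jog 'ROWS' [FORCE]. ROWS is JSON, a list of rows, each a list of 7 numbers: the finger opening in mm, from 0 to 85.4, then the shift along the tool's x, y, z in units of 0.3 m (1.0 is 0.3 m), then the turn, a rotation vector about the tool's x, y, z in units of 180 degrees (1.0 is 180 degrees). A call has exactly 5 rows; each row shifts and turns the commanded pose from where the row before left it, along the tool's axes as they then stand; what a row does not reach is not made up. A row lasts 1/8 s, in which the tool goes at most 62.5 mm and 10.7 degrees, less where a joint would pass 70% of its speed; a pose out of reach is approached as far as the arm can. A call with a number of a shift or a turn outside -1 to 1 is refused whole. A call with a gripper value outside its range is refused whole. The fingers move at their own pace and stop on an object; FORCE is the grip in N (left out, the last holds). Time passes only in rows, so rows that do not move let the fingers close, or fill a call up. It gives the time, the measured TCP pose, the force, the opening and the grip force at its end, in the units of the state.
- status.state(): the state, without advancing time (a new reading comes with each control period).
- read_camera(name): name is "scene" or "side" or "wrist"; returns a dict with "frame" (400x640x3 uint8, blue, green, red), "fovy" (degrees; the focal length in pixels is half the picture's height over the tangent of half this angle, whatever the lens; pixels are square), "cx", "cy" (the principal point, pixels), "D" ([k1, k2, p1, p2, k3] as OpenCV has them; the pictures are not rectified), "R" (3x3) and "t" (3): a world point X has camera coordinates R X + t. Camera axes: x right, y down, z forward; pixel columns grow to the right and rows downward; lengths in m; the calibration is good to about 2 mm. A picture is of the moment at which its call begins. There is no depth.
- r.close_job(): hands the job in; it is judged then, once.
The state is a dict: "time": time; "q": joint angles; "qd": joint speeds; "tau": joint torques, N m; "eef_pos": TCP position; "tcp_rot": TCP orientation; "contact_force": force on the tool from outside, world axes, zero at the start; "moment": the same for the moment, N m; "grip_width": finger opening in m; "grip_force": force on a finger pad.
Only numpy, scipy, OpenCV 4.12 (cv2) and the standard library are available. Lean on these libraries where they do the work, as an engineer would, in place of code of your own. Each camera call takes 0.05 s, during which the arm holds its last target. There are 200 camera calls.

## Working session

There is one attempt and no reset: what is moved stays moved. The work goes in short steps, Python scripts to look and compute and a shell command to move; the robot and the scene stay as the last step left them, time stands still between calls to the robot, and variables do not carry over. Pictures are saved under pics/ and viewed, at most 14 in all, crops included, and the job is handed in when it is done.

```bash
ls; mkdir -p pics
cat > h.py <<'E'
import numpy as np, cv2
from station import status, read_camera, r
def K(c):
    f=c["frame"].shape[0]/2/np.tan(np.radians(c["fovy"])/2)
    return np.array([[f,0,c["cx"]],[0,f,c["cy"]],[0,0,1.]])
def ray(c,px):
    p=cv2.undistortPoints(np.array(px,float).reshape(-1,1,2),K(c),np.array(c["D"],float)).reshape(-1,2)
    R=np.array(c["R"]);o=-R.T@np.array(c["t"])
    return o,np.c_[p,np.ones(len(p))]@R
def plane(c,px,z):
    o,d=ray(c,px); return o+d*((z-o[2])/d[:,2])[:,None]
def proj(c,X):
    R=np.array(c["R"]);return cv2.projectPoints(np.array(X,float).reshape(-1,3),cv2.Rodrigues(R)[0],np.array(c["t"],float),K(c),np.array(c["D"],float))[0].reshape(-1,2)
def tri(c1,p1,c2,p2):
    o1,d1=ray(c1,p1);o2,d2=ray(c2,p2);out=[]
    for a,b in zip(d1,d2):
        s=np.linalg.lstsq(np.c_[a,-b],o2-o1,rcond=None)[0]
        out.append(np.r_[(o1+a*s[0]+o2+b*s[1])/2,np.linalg.norm(o1+a*s[0]-o2-b*s[1])])
    return np.array(out)
E
python3 - <<'E'
from h import *
import pickle
np.set_printoptions(precision=3,suppress=True)
for n in("scene","side","wrist"):
    c=read_camera(n);cv2.imwrite(f"pics/{n}0.png",c["frame"]);pickle.dump(c,open(f"{n}0.pkl","wb"))
    print(n,c["fovy"],c["D"],-np.array(c["R"]).T@c["t"],np.array(c["R"])[2])
s=status.state();print(s)
E
```

```text
pics
scene 54.55200857851976 [-0.024  0.     0.     0.     0.   ] [0.961 0.675 0.769] [-0.384 -0.689 -0.614]
side 45.93667087677959 [-0.124  0.     0.     0.     0.   ] [-0.1    0.56   1.051] [ 0.475 -0.493 -0.729]
wrist 70.7764404327417 [-0.036  0.     0.     0.     0.   ] [ 0.264 -0.486  0.373] [-0.244 -0.095 -0.965]
{'time': 0.15, 'q': array([-1.345,  0.259,  0.021,  1.334,  0.   ,  1.418]), 'qd': array([-0.001, -0.002,  0.004,  0.001,  0.   ,  0.003]), 'tau': array([  0.004, -55.597,  34.466,   0.011,  -0.   ,   0.   ]), 'eef_pos': array([ 0.203, -0.511,  0.231]), 'tcp_rot': array([-3.084, -0.591,  0.   ]), 'contact_force': array([-0.513, -0.045,  0.021]), 'moment': array([ 0.001, -0.015, -0.024]), 'grip_force': 0.0, 'grip_width': 0.08530467040117608}
```

View pics/scene0.png

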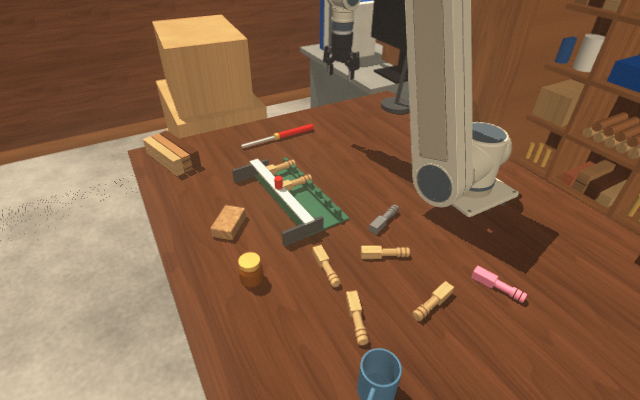

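View pics/side0.png

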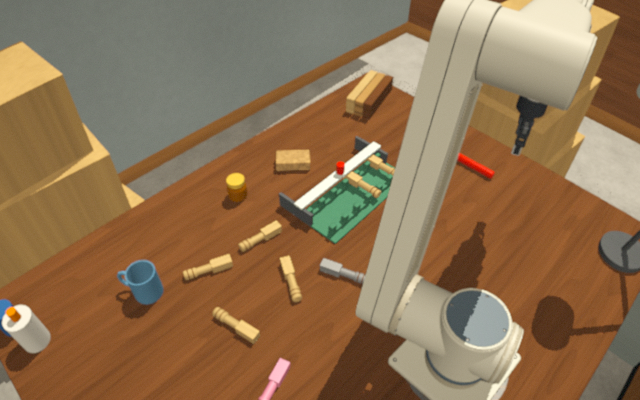

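Scene view: pale spindles at (326,265), (357,318), (385,252) and (434,301). The look-alikes are grey at (384,219) and pink at (499,284), and neither is wanted. Two spindles are racked near (280,168) and (297,182), and the knob is at (278,183). The side view shows the same four at (260,236), (208,267), (290,278) and (235,324). Next I'll measure by masks.

```bash
cat > m.py <<'E'
from h import *
def blobs(c,roi=(0.25,0.95,-0.5,0.62),lo=(14,70,120),hi=(27,190,255),amin=150):
    hsv=cv2.cvtColor(cv2.GaussianBlur(c["frame"],(3,3),0),cv2.COLOR_BGR2HSV)
    m=cv2.inRange(hsv,lo,hi); m=cv2.morphologyEx(m,cv2.MORPH_CLOSE,np.ones((5,5)))
    out=[]
    for k in cv2.findContours(m,cv2.RETR_EXTERNAL,cv2.CHAIN_APPROX_NONE)[0]:
        if cv2.contourArea(k)<amin: continue
        ctr=k.reshape(-1,2).mean(0); X=plane(c,ctr,0.013)[0]
        if not(roi[0]<X[0]<roi[1] and roi[2]<X[1]<roi[3]): continue
        P=plane(c,k.reshape(-1,2),0.013)[:,:2].astype(np.float32)
        (cx,cy),(w,h),a=cv2.minAreaRect(P)
        b=cv2.boxPoints(((cx,cy),(w,h),a)); e=[(b[0]+b[1])/2,(b[2]+b[3])/2,(b[1]+b[2])/2,(b[3]+b[0])/2]
        e=e[:2] if np.linalg.norm(e[0]-e[1])>np.linalg.norm(e[2]-e[3]) else e[2:]
        out.append((ctr,np.array([cx,cy]),sorted((w,h)),np.array(e),k))
    return out,m
E
python3 - <<'E'
from m import *;import pickle
np.set_printoptions(precision=3,suppress=True)
for n in("scene","side"):
    c=pickle.load(open(n+"0.pkl","rb"));o,m=blobs(c);cv2.imwrite(f"pics/m_{n}.png",m)
    print(n)
    for b in o: print(b[0].round(),b[1],np.array(b[2]),b[3].ravel())
    hsv=cv2.cvtColor(c["frame"],cv2.COLOR_BGR2HSV)
    for nm,lo,hi in(("green",(50,90,30),(90,255,200)),):
        g=cv2.inRange(hsv,lo,hi);g=cv2.morphologyEx(g,cv2.MORPH_CLOSE,np.ones((9,9)))
        k=max(cv2.findContours(g,0,2)[0],key=cv2.contourArea)
        q=cv2.approxPolyDP(k,4,True).reshape(-1,2);print(nm,cv2.contourArea(k),q.tolist(),"\n",plane(c,q,0.008)[:,:2])
    g=cv2.inRange(hsv,(0,200,120),(5,255,255))|cv2.inRange(hsv,(174,200,120),(180,255,255))
    for k in cv2.findContours(g,0,2)[0]:
        if cv2.contourArea(k)>30: 
            x=cv2.boundingRect(k);p=(x[0]+x[2]/2,x[1]+x[3]/2);print("red",x,plane(c,p,0.078))
    cv2.imwrite(f"pics/z_{n}.png",cv2.resize(c["frame"][140:260,220:360] if n=="scene" else c["frame"][130:250,270:410],None,fx=5,fy=5,interpolation=2))
E
```

```text
scene
[357. 316.] [0.617 0.253] [0.032 0.146] [0.59  0.186 0.645 0.321]
[433. 301.] [0.433 0.304] [0.034 0.148] [0.361 0.289 0.506 0.32 ]
[249. 262.] [ 0.773 -0.022] [0.058 0.076] [ 0.759 -0.057  0.788  0.013]
[384. 251.] [0.437 0.12 ] [0.049 0.135] [0.497 0.087 0.378 0.152]
[326. 265.] [0.601 0.084] [0.037 0.152] [0.593 0.008 0.61  0.159]
[227. 222.] [ 0.772 -0.204] [0.074 0.144] [ 0.729 -0.261  0.815 -0.146]
[297. 181.] [ 0.498 -0.291] [0.064 0.117] [ 0.441 -0.304  0.555 -0.278]
[281. 165.] [ 0.507 -0.402] [0.074 0.119] [ 0.45  -0.417  0.565 -0.387]Traceback (most recent call last):
  File "<stdin>", line 10, in <module>
ValueError: max() iterable argument is empty
```

Run:
```python
from m import *;import pickle
np.set_printoptions(precision=3,suppress=True)
for n in("scene","side"):
    c=pickle.load(open(n+"0.pkl","rb"));o,m=blobs(c)
    print(n)
    for b in o: print(b[0].round(),b[1],np.array(b[2]),b[3].ravel())
    hsv=cv2.cvtColor(c["frame"],cv2.COLOR_BGR2HSV)
    print("greenpx",hsv[208,318] if n=="scene" else hsv[225,340])
    g=cv2.inRange(hsv,(65,60,20),(90,255,200));g=cv2.morphologyEx(g,cv2.MORPH_CLOSE,np.ones((9,9)))
    ks=cv2.findContours(g,0,2)[0]
    if ks:
        k=max(ks,key=cv2.contourArea)
        q=cv2.approxPolyDP(k,3,True).reshape(-1,2);print(cv2.contourArea(k),q.tolist(),"\n",plane(c,q,0.008)[:,:2])
    g=cv2.inRange(hsv,(0,200,120),(5,255,255))|cv2.inRange(hsv,(174,200,120),(180,255,255))
    for k in cv2.findContours(g,0,2)[0]:
        if cv2.contourArea(k)>30: 
            x=cv2.boundingRect(k);p=(x[0]+x[2]/2,x[1]+x[3]/2);print("red",x,plane(c,p,0.078))
    cv2.imwrite(f"pics/z_{n}.png",cv2.resize(c["frame"][140:260,220:360] if n=="scene" else c["frame"][130:250,270:410],None,fx=5,fy=5,interpolation=2))
```

```text
scene
[357. 316.] [0.617 0.253] [0.032 0.146] [0.59  0.186 0.645 0.321]
[433. 301.] [0.433 0.304] [0.034 0.148] [0.361 0.289 0.506 0.32 ]
[249. 262.] [ 0.773 -0.022] [0.058 0.076] [ 0.759 -0.057  0.788  0.013]
[384. 251.] [0.437 0.12 ] [0.049 0.135] [0.497 0.087 0.378 0.152]
[326. 265.] [0.601 0.084] [0.037 0.152] [0.593 0.008 0.61  0.159]
[227. 222.] [ 0.772 -0.204] [0.074 0.144] [ 0.729 -0.261  0.815 -0.146]
[297. 181.] [ 0.498 -0.291] [0.064 0.117] [ 0.441 -0.304  0.555 -0.278]
[281. 165.] [ 0.507 -0.402] [0.074 0.119] [ 0.45  -0.417  0.565 -0.387]
greenpx [ 62  76 138]
side
[231. 315.] [0.455 0.303] [0.066 0.196] [0.553 0.299 0.357 0.308]
[292. 276.] [0.44 0.11] [0.071 0.171] [0.523 0.087 0.358 0.133]
[214. 263.] [0.609 0.232] [0.134 0.178] [0.612 0.143 0.605 0.321]
[260. 234.] [0.605 0.079] [0.061 0.151] [0.595 0.004 0.615 0.154]
[368. 237.] [ 0.414 -0.133] [0.091 0.286] [ 0.482 -0.259  0.347 -0.007]
[233. 181.] [0.834 0.001] [0.078 0.11 ] [ 0.828 -0.054  0.84   0.055]
[294. 153.] [ 0.796 -0.223] [0.143 0.166] [ 0.856 -0.281  0.737 -0.165]
[375. 158.] [ 0.603 -0.451] [0.167 0.726] [ 0.694 -0.802  0.512 -0.099]
greenpx [ 69  99 159]
3136.0 [[390, 175], [372, 169], [366, 162], [355, 170], [363, 176], [362, 188], [352, 187], [345, 179], [307, 209], [312, 212], [311, 226], [337, 241], [386, 196]] 
 [[ 0.506 -0.374]
 [ 0.565 -0.354]
 [ 0.601 -0.366]
 [ 0.6   -0.311]
 [ 0.564 -0.309]
 [ 0.53  -0.266]
 [ 0.555 -0.247]
 [ 0.595 -0.258]
 [ 0.587 -0.083]
 [ 0.568 -0.086]
 [ 0.531 -0.046]
 [ 0.441 -0.059]
 [ 0.455 -0.293]]
red (337, 162, 7, 12) [[ 0.59  -0.228  0.078]]
red (458, 154, 36, 24) [[ 0.303 -0.536  0.078]]
```

View pics/z_side.png

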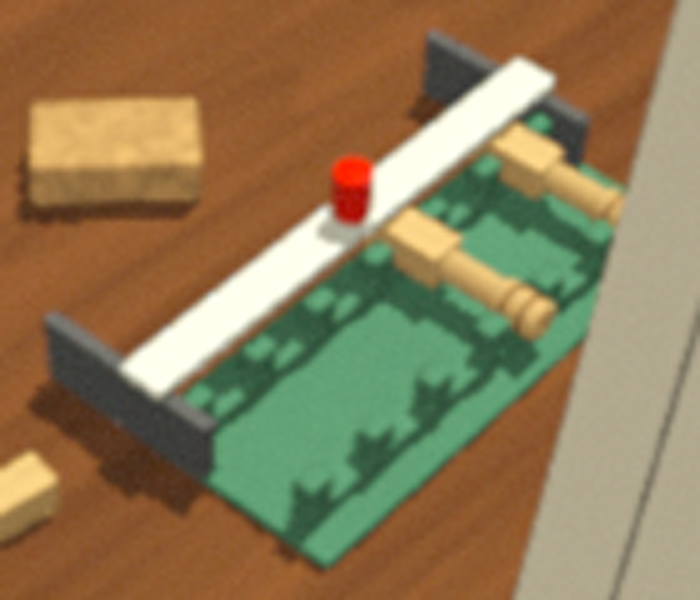

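Run:
```python
from m import *;import pickle
np.set_printoptions(precision=4,suppress=True)
C={n:pickle.load(open(n+"0.pkl","rb")) for n in("scene","side")}
Q={}
for n,(x0,y0,x1,y1) in {"scene":(225,145,355,250),"side":(270,130,395,250)}.items():
    c=C[n];f=c["frame"];hsv=cv2.cvtColor(f,cv2.COLOR_BGR2HSV)
    w=cv2.inRange(hsv,(0,0,180),(180,75,255));mm=np.zeros_like(w);mm[y0:y1,x0:x1]=w[y0:y1,x0:x1]
    mm=cv2.morphologyEx(mm,cv2.MORPH_CLOSE,np.ones((7,7)))
    k=max(cv2.findContours(mm,0,1)[0],key=cv2.contourArea)
    P=plane(c,k.reshape(-1,2),0.060)[:,:2].astype(np.float32)
    b=cv2.minAreaRect(P);print(n,"bar",cv2.contourArea(k),b);print(cv2.boxPoints(b))
    g=cv2.inRange(hsv,(0,160,90),(6,255,255))|cv2.inRange(hsv,(172,160,90),(180,255,255))
    for k in cv2.findContours(g[y0:y1,x0:x1],0,1)[0]:
        x=cv2.boundingRect(k)
        if x[2]*x[3]>40: Q[n]=np.array([x0+x[0]+(x[2]-1)/2,y0+x[1]+(x[3]-1)/2]);print("knob",x,Q[n],plane(c,Q[n],.078))
    print(hsv[200,300],hsv[214,325])
print("knob",tri(C["scene"],[Q["scene"]],C["side"],[Q["side"]]))
f=C["scene"]["frame"][150:350,225:475];cv2.imwrite("pics/z2.png",cv2.resize(f,None,fx=3.0,fy=3.0,interpolation=2))
```

```text
scene bar 604.0 ((0.5930380821228027, -0.22565777599811554), (0.03224732726812363, 0.37196725606918335), 2.935976028442383)
[[ 0.5674 -0.0407]
 [ 0.5865 -0.4122]
 [ 0.6187 -0.4106]
 [ 0.5996 -0.0391]]
knob (50, 31, 8, 13) [278.5 182. ] [[ 0.5909 -0.2266  0.078 ]]
[ 60  75 140] [ 61  76 138]
side bar 442.0 ((0.5855442881584167, -0.13049805164337158), (0.03515765815973282, 0.18272751569747925), 3.3827216625213623)
[[ 0.5626 -0.0403]
 [ 0.5734 -0.2227]
 [ 0.6085 -0.2207]
 [ 0.5977 -0.0383]]
knob (66, 32, 8, 12) [339.5 167.5] [[ 0.5935 -0.2276  0.078 ]]
[ 30  18 255] [ 69 100 163]
knob [[ 0.5918 -0.2254  0.0798  0.0013]]
```

View pics/z2.png

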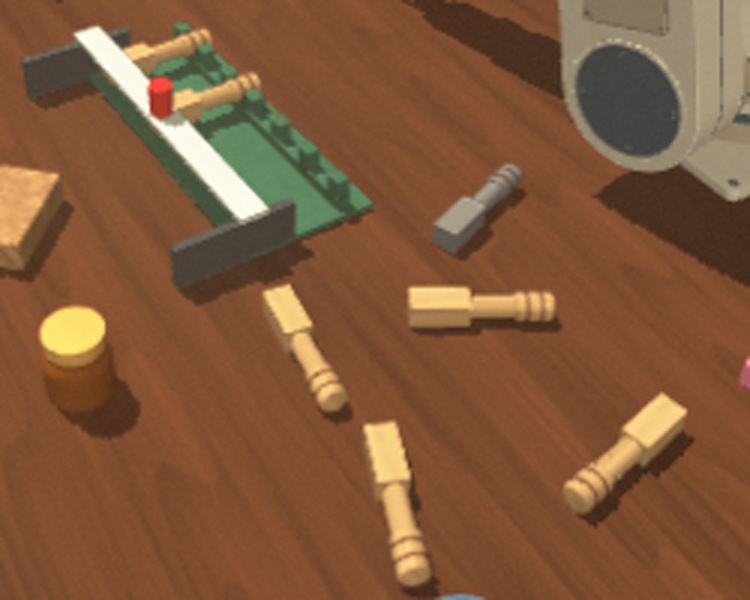

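Choice confirmed by the crop: the four pale ones are the spares, and grey (384,219) and pink (499,284) are left alone. Next I'll write a move planner that prints units, then get a wrist view over the rack.

```bash
cat > go.py <<'E'
import sys
from h import *
from scipy.spatial.transform import Rotation as Ro
def cur():
    s=status.state();R=Ro.from_rotvec(s["tcp_rot"]).as_matrix();return s,R,np.arctan2(R[1,0],R[0,0])
def plan(p,yaw,p0=None,y0=None):
    "units: turn about tool z first, then shift in the turned tool frame"
    s,R,y=cur(); p0=s["eef_pos"] if p0 is None else np.array(p0); y=y if y0 is None else y0
    t=-(yaw-y)/np.pi; d=np.array(p)-p0
    X=np.array([np.cos(yaw),np.sin(yaw),0]);Y=np.array([np.sin(yaw),-np.cos(yaw),0])
    print("turn %.4f shift x %.4f y %.4f z %.4f"%(t,d@X/.3,d@Y/.3,-d[2]/.3))
def st():
    s,R,y=cur();print("t%.1f"%s["time"],"pos",s["eef_pos"].round(4),"yaw %.3f"%y,"tilt",R[:2,2].round(3),"w %.4f F %.1f"%(s["grip_width"],s["grip_force"]),s["contact_force"].round(1),"q",s["q"].round(2))
if __name__=="__main__":
    st(); a=[float(v) for v in sys.argv[1:]]
    p0=y0=None
    while len(a)>=4: plan(a[:3],a[3],p0,y0);p0,y0,a=a[:3],a[3],a[4:]
E
python3 go.py 0.54 -0.2285 0.30 0.053
```

```text
t0.1 pos [ 0.2034 -0.5108  0.2308] yaw 0.379 tilt [-0.     0.001] w 0.0853 F 0.0 [-0.5 -0.   0. ] q [-1.34  0.26  0.02  1.33  0.    1.42]
turn 0.1037 shift x 1.1704 y -0.8803 z -0.2306
```

```bash
python3 -m jog '[[85,0,0,-0.03,0,0,0.052],[85,0,0,-0.03,0,0,0.052],[85,0.1,-0.07,-0.03,0,0,0],[85,0.12,-0.09,-0.02,0,0,0],[85,0.12,-0.09,-0.02,0,0,0]]'
python3 -m jog '[[85,0.12,-0.09,-0.02,0,0,0],[85,0.12,-0.09,-0.02,0,0,0],[85,0.12,-0.09,-0.02,0,0,0],[85,0.12,-0.09,-0.02,0,0,0],[85,0.12,-0.09,-0.02,0,0,0]]'
python3 -m jog '[[85,0.12,-0.09,0,0,0,0],[85,0.12,-0.09,0,0,0,0],[85,0,0,0,0,0,0],[85,0,0,0,0,0,0],[85,0,0,0,0,0,0]]'
python3 - <<'E'
from h import *;import go,pickle
go.st();c=read_camera("wrist");cv2.imwrite("pics/w1.png",c["frame"]);pickle.dump(c,open("w1.pkl","wb"))
E
```

```text
time: 0.78
eef_pos: [0.3021, -0.43, 0.2702]
tcp_rot: [-3.14, -0.081, 0.0]
contact_force: [0.4, -0.7, 0.1]
grip_width: 0.0848
grip_force: 0.0
time: 1.4
eef_pos: [0.475, -0.2855, 0.3003]
tcp_rot: [-3.14, -0.082, 0.0]
contact_force: [-0.0, -0.4, -0.5]
grip_width: 0.0847
grip_force: 0.0
time: 2.02
eef_pos: [0.5425, -0.2297, 0.3004]
tcp_rot: [3.14, 0.08, -0.0]
contact_force: [0.1, -0.0, 0.9]
grip_width: 0.0853
grip_force: 0.0
t2.0 pos [ 0.5425 -0.2297  0.3004] yaw 0.051 tilt [-0. -0.] w 0.0853 F 0.0 [ 0.1 -0.   0.9] q [-0.54  0.32  0.28  1.53 -0.    2.55]
```

View pics/w1.png

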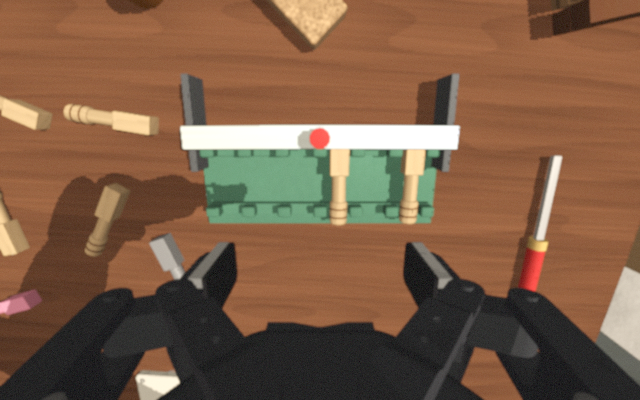

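Wrist view: knob at (320,138). The racked spindles are at (340,185) and (411,185), in slots 3 and 1, so slots 2, 4, 5 and 6 are empty. The base's near corners are about (208,223) and (434,222). Next I'll refine the rack pose.

Run:
```python
from m import *;import pickle
np.set_printoptions(precision=4,suppress=True)
c=pickle.load(open("w1.pkl","rb"));s=pickle.load(open("scene0.pkl","rb"));d=pickle.load(open("side0.pkl","rb"))
hsv=cv2.cvtColor(c["frame"],cv2.COLOR_BGR2HSV)
g=cv2.inRange(hsv,(55,50,20),(95,255,220));g[:145]=0;g=cv2.morphologyEx(g,cv2.MORPH_OPEN,np.ones((3,3)))
k=max(cv2.findContours(cv2.morphologyEx(g,cv2.MORPH_CLOSE,np.ones((15,15))),0,1)[0],key=cv2.contourArea).reshape(-1,2)
P=plane(c,k,0.008)[:,:2]
for yy in range(190,222,10):
    r_=k[abs(k[:,1]-yy)<2];print(yy,"L",plane(c,[[r_[:,0].min(),yy]],.008)[0,:2],"R",plane(c,[[r_[:,0].max(),yy]],.008)[0,:2])
b=[(x,k[k[:,0]==x][:,1].max()) for x in range(215,430,20)]
B=plane(c,b,.008)[:,:2];pf=np.polyfit(B[:,1],B[:,0],1);print("front edge",pf,np.median(B[:,0]-np.polyval(pf,B[:,1])),"x at y=-.2285",np.polyval(pf,-.2285))
w=cv2.inRange(hsv,(0,0,170),(180,80,255));w[:110]=0;w[160:]=0
k=max(cv2.findContours(cv2.morphologyEx(w,cv2.MORPH_CLOSE,np.ones((25,25))),0,1)[0],key=cv2.contourArea)
r_=cv2.minAreaRect(plane(c,k.reshape(-1,2),.06)[:,:2].astype(np.float32));print("bar",r_)
red=cv2.inRange(hsv,(0,160,90),(6,255,255))|cv2.inRange(hsv,(172,160,90),(180,255,255));red[180:]=0
k=max(cv2.findContours(red,0,1)[0],key=cv2.contourArea);print("knobtop",cv2.minEnclosingCircle(k),plane(c,[cv2.minEnclosingCircle(k)[0]],.095))
o,_=blobs(c,roi=(.3,.8,-.5,.5),amin=80)
for b in o: print(b[0].round(),b[1],np.array(b[2]),b[3].ravel(), "z33:",plane(c,[b[0]],.033)[0,:2])
# height check of racked barrel end: wrist (338,215) etc
```

```text
190 L [ 0.4965 -0.0501] R [ 0.5067 -0.2473]
200 L [ 0.4801 -0.0509] R [ 0.4903 -0.2483]
210 L [ 0.4632 -0.05  ] R [ 0.4734 -0.2461]
220 L [ 0.4461 -0.0523] R [ 0.4564 -0.2471]Traceback (most recent call last):
  File "<stdin>", line 10, in <module>
    return umr_maximum(a, axis, None, out, keepdims, initial, where)
ValueError: zero-size array to reduction operation maximum which has no identity
```

Run:
```python
from m import *;import pickle
np.set_printoptions(precision=4,suppress=True)
c=pickle.load(open("w1.pkl","rb"))
hsv=cv2.cvtColor(c["frame"],cv2.COLOR_BGR2HSV)
g=cv2.inRange(hsv,(55,50,20),(95,255,220));g[:145]=0;g[240:]=0
ys,xs=np.nonzero(g);print("green x",np.percentile(xs,[0.2,99.8]))
b=[(x,np.nonzero(g[:,x])[0].max()+.5) for x in list(range(215,325,10))+list(range(360,400,10))+[425]]
B=plane(c,b,.008)[:,:2];pf=np.polyfit(B[:,1],B[:,0],1);print("front edge",pf,"x at y=-.2285",np.polyval(pf,-.2285))
for yy in(180,195,205,215): 
    x=np.nonzero(g[yy])[0];print(yy,x.min(),x.max(),plane(c,[[x.min()-.5,yy],[x.max()+.5,yy]],.008)[:,:2].ravel())
w=cv2.inRange(hsv,(0,0,170),(180,80,255));w[:110]=0;w[160:]=0
k=max(cv2.findContours(cv2.morphologyEx(w,cv2.MORPH_CLOSE,np.ones((25,25))),0,1)[0],key=cv2.contourArea)
print("bar",cv2.minAreaRect(plane(c,k.reshape(-1,2),.06)[:,:2].astype(np.float32)))
red=cv2.inRange(hsv,(0,160,90),(6,255,255))|cv2.inRange(hsv,(172,160,90),(180,255,255));red[180:]=0
k=max(cv2.findContours(red,0,1)[0],key=cv2.contourArea);e=cv2.minEnclosingCircle(k);print("knobtop",e,plane(c,[e[0]],.095))
o,_=blobs(c,roi=(.3,.8,-.5,.5),amin=80)
for b in o: print(b[0].round(),b[1],np.array(b[2]),b[3].ravel(), "z33:",plane(c,[b[0]],.033)[0,:2])
```

```text
green x [203. 436.]
front edge [-0.0532  0.4392] x at y=-.2285 0.45138159299224945
180 205 434 [ 0.5127 -0.0486  0.5315 -0.411 ]
195 207 432 [ 0.4883 -0.0505  0.5071 -0.4116]
205 208 431 [ 0.4717 -0.0512  0.4904 -0.4126]
215 208 431 [ 0.4546 -0.0503  0.4735 -0.4153]
bar ((0.5841166377067566, -0.22708775103092194), (0.04619458690285683, 0.37305372953414917), 3.007431745529175)
knobtop ((319.0, 138.5), 9.013978004455566) [[ 0.59   -0.2258  0.095 ]]
[  8. 228.] [0.4109 0.2867] [0.0535 0.1168] [0.4673 0.2717 0.3544 0.3018] z33: [0.4227 0.2732]
[103. 219.] [0.4366 0.1267] [0.0326 0.1457] [0.5008 0.0923 0.3725 0.1612] z33: [0.4484 0.1072]
[349. 204.] [ 0.5088 -0.2307] [0.1202 0.3689] [ 0.5188 -0.4148  0.4988 -0.0465] z33: [ 0.4917 -0.2766]
[112. 119.] [0.5997 0.0887] [0.0313 0.1471] [0.5919 0.0156 0.6076 0.1619] z33: [0.601  0.0712]
[ 24. 113.] [0.6037 0.225 ] [0.0376 0.0848] [0.589  0.1852 0.6184 0.2648] z33: [0.6049 0.2047]
[311.  14.] [ 0.7394 -0.2045] [0.0587 0.1026] [ 0.742  -0.2557  0.7369 -0.1533] z33: [ 0.7445 -0.2075]
```

```bash
python3 go.py 0.591 -0.2268 0.15 0.053 0.591 -0.2268 0.068 0.053 0.639 -0.224 0.068 0.053
```

```text
t2.1 pos [ 0.5425 -0.2297  0.3004] yaw 0.051 tilt [-0. -0.] w 0.0850 F 0.0 [0.1 0.5 0.4] q [-0.54  0.32  0.28  1.53 -0.    2.55]
turn -0.0007 shift x 0.1621 y -0.0011 z 0.5014
turn -0.0000 shift x 0.0000 y 0.0000 z 0.2733
turn -0.0000 shift x 0.1603 y -0.0008 z -0.0000
```

```bash
python3 -m jog '[[60,0.04,0,0.125,0,0,0],[60,0.04,0,0.125,0,0,0],[60,0.04,0,0.125,0,0,0],[60,0.042,0,0.125,0,0,0],[60,0,0,0.05,0,0,0]]' 40
python3 -m jog '[[60,0,0,0.05,0,0,0],[60,0,0,0.06,0,0,0],[60,0,0,0.06,0,0,0],[60,0,0,0.053,0,0,0],[60,0,0,0,0,0,0]]'
python3 -m jog '[[10,0,0,0,0,0,0],[10,0,0,0,0,0,0],[10,0,0,0,0,0,0],[10,0,0,0,0,0,0],[10,0,0,0,0,0,0]]'
python3 go.py
```

```text
time: 2.7
eef_pos: [0.5908, -0.2267, 0.1332]
tcp_rot: [-3.139, -0.081, 0.004]
contact_force: [-0.3, -0.3, 0.0]
grip_width: 0.0604
grip_force: 0.0
time: 3.32
eef_pos: [0.5911, -0.2264, 0.0678]
tcp_rot: [-3.14, -0.081, 0.002]
contact_force: [-0.4, -0.3, -0.8]
grip_width: 0.0597
grip_force: 0.0
time: 3.95
eef_pos: [0.5921, -0.2267, 0.0694]
tcp_rot: [3.139, 0.082, 0.002]
contact_force: [-0.5, -0.4, 6.0]
grip_width: 0.0247
grip_force: 39.4
t4.0 pos [ 0.5921 -0.2267  0.0694] yaw 0.052 tilt [ 0.001 -0.001] w 0.0247 F 39.4 [-0.5 -0.4  6. ] q [-0.5   0.48 -0.06  1.03 -0.    2.59]
```

```bash
python3 -m jog '[[10,0.02,0,-0.005,0,0,0],[10,0.03,0,0,0,0,0],[10,0.035,0,0,0,0,0],[10,0.035,0,0,0,0,0],[10,0.02,0,0,0,0,0]]'
python3 -m jog '[[10,0.013,0,0,0,0,0],[10,0.007,0,0,0,0,0],[10,0.007,0,0,0,0,0],[10,0.0,0,0,0,0,0],[10,0,0,0,0,0,0]]'
python3 go.py
```

```text
time: 4.58
eef_pos: [0.6345, -0.2245, 0.0695]
tcp_rot: [3.14, 0.082, -0.0]
contact_force: [-2.0, -4.8, -4.0]
grip_width: 0.0247
grip_force: 40.5
time: 5.2
eef_pos: [0.6383, -0.2243, 0.0695]
tcp_rot: [3.14, 0.08, -0.012]
contact_force: [-20.2, -5.5, 4.5]
grip_width: 0.0246
grip_force: 41.3
t5.2 pos [ 0.6383 -0.2243  0.0695] yaw 0.051 tilt [-0.008 -0.001] w 0.0246 F 41.3 [-20.2  -5.5   4.5] q [-0.46  0.55  0.07  1.09 -0.    2.63]
```

```bash
python3 -m jog '[[40,-0.007,0,0,0,0,0],[60,0,0,0,0,0,0],[60,0,0,0,0,0,0],[60,0,0,-0.04,0,0,0],[60,0,0,-0.08,0,0,0]]'
python3 -m jog '[[60,0,0,-0.12,0,0,0],[60,0,0,-0.13,0,0,0],[60,0,0,-0.13,0,0,0],[60,0,0,-0.13,0,0,-0.048],[85,0,0,-0.13,0,0,-0.048]]'
python3 -m jog '[[85,0,0,0,0,0,-0.048],[85,0,0,0,0,0,-0.048],[85,0,0,0,0,0,-0.048],[85,0,0,0,0,0,0],[85,0,0,0,0,0,0]]'
python3 go.py 0.50 0.15 0.30 0.8
```

```text
time: 5.82
eef_pos: [0.6395, -0.2236, 0.1062]
tcp_rot: [-3.14, -0.082, 0.002]
contact_force: [0.2, -0.5, 0.9]
grip_width: 0.0601
grip_force: 0.0
time: 6.45
eef_pos: [0.6395, -0.2236, 0.3004]
tcp_rot: [3.09, 0.56, 0.002]
contact_force: [0.7, -0.4, -0.2]
grip_width: 0.0762
grip_force: 0.0
time: 7.08
eef_pos: [0.6397, -0.2238, 0.2984]
tcp_rot: [2.891, 1.227, 0.001]
contact_force: [-0.5, -0.2, 0.5]
grip_width: 0.085
grip_force: 0.0
t7.1 pos [ 0.6397 -0.2238  0.2984] yaw 0.803 tilt [ 0.001 -0.   ] w 0.0850 F 0.0 [-0.5 -0.2  0.5] q [-0.46  0.49  0.55  1.63  0.    1.88]
turn 0.0009 shift x 0.5695 y -1.2020 z -0.0054
```

```bash
python3 -m jog '[[85,0.06,-0.13,0,0,0,0],[85,0.06,-0.13,0,0,0,0],[85,0.06,-0.13,0,0,0,0],[85,0.06,-0.13,0,0,0,0],[85,0.06,-0.13,0,0,0,0]]'
python3 -m jog '[[85,0.06,-0.13,0,0,0,0],[85,0.06,-0.13,0,0,0,0],[85,0.06,-0.13,0,0,0,0],[85,0.06,-0.13,0,0,0,0],[85,0,0,0,0,0,0]]'
cat > look.py <<'E'
from m import *
import pickle,sys,go
np.set_printoptions(precision=4,suppress=True)
def spind(c,roi,amin=300):
    "per blob: pixel centroid, world origin estimate, direction to the square end, length, widths"
    o,m=blobs(c,roi,amin=amin);out=[]
    for ctr,_,wh,_,k in o:
        q=np.zeros(m.shape,np.uint8);cv2.drawContours(q,[k],-1,1,-1);ys,xs=np.nonzero(q)
        edge=xs.min()<2 or ys.min()<2 or xs.max()>637 or ys.max()>397
        P=plane(c,np.c_[xs,ys],.013)[:,:2];mu=P.mean(0);u=np.linalg.svd(P-mu,full_matrices=False)[2][0] if len(P)<20000 else None
        s=(P-mu)@u;v=(P-mu)@np.r_[-u[1],u[0]];a,b=s.min(),s.max()
        wd=lambda lo,hi:np.ptp(v[(s>=lo)&(s<=hi)])
        n=len(s);L=b-a;dens=np.array([((s>a+L*f)&(s<a+L*(f+.1))).sum() for f in np.arange(0,1,.1)])
        hi=dens[5:].sum()>dens[:5].sum()    # the square half covers more
        if not hi:u=-u
        mid=mu+ (a+b)/2*(u if hi else -u)
        out.append((np.array([xs.mean(),ys.mean()]),mid,np.arctan2(u[1],u[0]),L,dens,edge))
    return out
if __name__=="__main__":
    c=read_camera("wrist");n=sys.argv[1];cv2.imwrite(f"pics/{n}.png",c["frame"]);pickle.dump(c,open(n+".pkl","wb"))
    go.st()
    for e in spind(c,(.25,.85,-.02,.5)): print("px",e[0].round(),"mid",e[1],"th %.3f L %.3f"%(e[2],e[3]),e[4],"EDGE" if e[5] else "")
E
python3 look.py w2
python3 -m jog '[[85,-0.1,-0.1,0,0,0,0],[85,-0.1,-0.1,0,0,0,0],[85,-0.06,-0.05,0,0,0,0],[85,0,0,0,0,0,0],[85,0,0,0,0,0,0]]'
python3 look.py w3
```

```text
time: 7.7
eef_pos: [0.5605, -0.0227, 0.2982]
tcp_rot: [2.891, 1.228, 0.001]
contact_force: [0.4, -0.1, 0.4]
grip_width: 0.0849
grip_force: 0.0
time: 8.32
eef_pos: [0.4974, 0.1382, 0.2986]
tcp_rot: [-2.889, -1.234, -0.001]
contact_force: [0.2, -0.3, -0.3]
grip_width: 0.085
grip_force: 0.0
t8.4 pos [0.4981 0.137  0.2984] yaw 0.807 tilt [0.001 0.   ] w 0.0849 F 0.0 [-0.6 -0.3  0.1] q [ 0.11  0.19  0.1   1.48 -0.    2.44]
px [303. 202.] mid [0.4357 0.1208] th -0.495 L 0.136 [177 184 183 183 144 125 125 146 144 136] 
px [396. 147.] mid [0.6018 0.0844] th -1.674 L 0.138 [170 181 163 142 142 158 189 185 185 168] 
px [208. 118.] mid [0.4316 0.3078] th -2.933 L 0.137 [180 185 175 152 158 194 231 229 223 193] 
px [543.  85.] mid [0.8165 0.0038] th 2.532 L 0.074 [103 171 202 220 225 224 212 205 185 105] 
px [325.  48.] mid [0.6182 0.2572] th -1.928 L 0.135 [147 218 210 175 169 194 231 225 222 206] EDGE
time: 9.0
eef_pos: [0.3914, 0.1312, 0.298]
tcp_rot: [2.891, 1.23, 0.001]
contact_force: [0.3, 0.4, -0.2]
grip_width: 0.0852
grip_force: 0.0
t9.1 pos [0.3915 0.1313 0.2978] yaw 0.805 tilt [ 0. -0.] w 0.0853 F 0.0 [0.6 0.4 0.1] q [ 0.12  0.01 -0.11  1.45 -0.    2.46]
px [350. 152.] mid [0.4377 0.1201] th -0.497 L 0.137 [182 195 196 194 164 138 138 160 163 154] 
px [449.  90.] mid [0.6036 0.0848] th -1.658 L 0.137 [185 199 189 156 154 172 207 203 202 187] 
px [254.  57.] mid [0.434  0.3085] th -2.950 L 0.135 [208 225 210 174 175 205 259 251 215 195] 
px [607.  21.] mid [0.8307 0.0025] th 2.609 L 0.073 [137 207 225 223 216 210 191 197 173  99] EDGE
px [391.  17.] mid [0.6044 0.2172] th -1.865 L 0.052 [22 57 90 97 97 95 94 93 94 80] EDGE
```

View pics/w3.png

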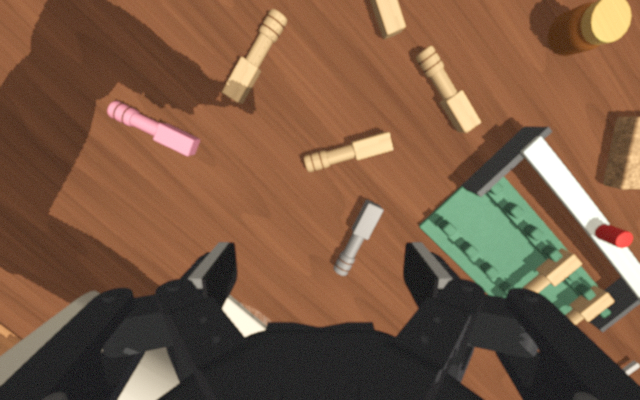

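Wrist view: spares A (350,152), B (449,90), C (254,57) and D (388,15), with grey (358,238) and pink (153,128) ignored. The rail is fully back.

```bash
python3 - <<'E'
from look import *
a,b=[pickle.load(open(n+".pkl","rb")) for n in("w2","w3")]
A=[e[0] for e in spind(a,(.25,.85,-.02,.5))];B=[e[0] for e in spind(b,(.25,.85,-.02,.5))]
print(tri(a,A[:3],b,B[:3]))
E
python3 go.py 0.437 0.120 0.10 2.646 .437 .120 .006 2.646 .437 .120 .12 3.195 .5193 -.0955 .12 3.195  .5193 -.0955 .028 3.195
```

```text
[[0.4409 0.119  0.0168 0.0002]
 [0.6008 0.0859 0.02   0.0003]
 [0.4339 0.3025 0.0313 0.0008]]
t9.1 pos [0.3915 0.1313 0.2978] yaw 0.805 tilt [ 0. -0.] w 0.0853 F 0.0 [0.6 0.4 0.1] q [ 0.12  0.01 -0.11  1.45 -0.    2.46]
turn -0.5861 shift x -0.1513 y 0.0390 z 0.6593
turn -0.0000 shift x 0.0000 y 0.0000 z 0.3133
turn -0.1748 shift x 0.0000 y 0.0000 z -0.3800
turn -0.0000 shift x -0.2356 y -0.7320 z -0.0000
turn -0.0000 shift x 0.0000 y 0.0000 z 0.3067
```

```bash
python3 -m jog '[[85,0,0,0,0,0,-0.049],[85,0,0,0,0,0,-0.049],[85,0,0,0,0,0,-0.049],[85,0,0,0,0,0,-0.049],[85,0,0,0,0,0,-0.049]]' 40
python3 -m jog '[[85,0,0,0,0,0,-0.049],[85,0,0,0,0,0,-0.049],[85,0,0,0,0,0,-0.049],[85,0,0,0,0,0,-0.049],[85,0,0,0,0,0,-0.049]]'
python3 -m jog '[[65,0,0,0,0,0,-0.049],[65,0,0,0,0,0,-0.047],[65,-0.05,0.013,0.12,0,0,0],[65,-0.05,0.013,0.12,0,0,0],[65,-0.05,0.013,0.12,0,0,0]]'
python3 -m jog '[[65,0,0,0.12,0,0,0],[65,0,0,0.12,0,0,0],[65,0,0,0.06,0,0,0],[65,0,0,0,0,0,0],[65,0,0,0,0,0,0]]'
python3 go.py 0.437 0.120 0.006 2.646; python3 look.py w4
```

```text
time: 9.68
eef_pos: [0.3915, 0.1315, 0.2975]
tcp_rot: [-2.211, -2.231, 0.001]
contact_force: [0.1, 0.6, 0.2]
grip_width: 0.0854
grip_force: 0.0
time: 10.3
eef_pos: [0.3915, 0.1315, 0.2974]
tcp_rot: [-1.211, -2.898, 0.001]
contact_force: [0.6, 0.4, 0.1]
grip_width: 0.0852
grip_force: 0.0
time: 10.92
eef_pos: [0.4369, 0.1203, 0.1883]
tcp_rot: [-0.77, -3.045, 0.0]
contact_force: [0.2, 0.4, -0.1]
grip_width: 0.0647
grip_force: 0.0
time: 11.55
eef_pos: [0.4364, 0.1205, 0.1003]
tcp_rot: [0.769, 3.045, 0.0]
contact_force: [-0.9, -0.1, 0.5]
grip_width: 0.0646
grip_force: 0.0
t11.6 pos [0.4364 0.1205 0.1003] yaw 2.647 tilt [0. 0.] w 0.0646 F 0.0 [-0.9 -0.1  0.5] q [ 0.08  0.18 -0.44  0.95 -0.    0.58]
turn 0.0002 shift x -0.0025 y -0.0006 z 0.3145
t11.6 pos [0.4364 0.1206 0.1006] yaw 2.647 tilt [0.001 0.   ] w 0.0651 F 0.0 [ 1.   0.1 -0.9] q [ 0.08  0.18 -0.44  0.95 -0.    0.58]
px [564. 296.] mid [0.6244 0.279 ] th 1.051 L 0.111 [ 73 117 188 258 270 295 306 310 278 164] 
px [321. 205.] mid [0.4401 0.1194] th 2.659 L 0.139 [555 585 485 440 398 472 516 465 463 442] 
px [524.  84.] mid [0.4369 0.3093] th -2.936 L 0.139 [1027 1039  992  937  640  541  536  617  595  448]
```

```bash
python3 -m jog '[[60,-0.004,0,0.1,0,0,0],[60,-0.003,0,0.1,0,0,0],[60,0,0,0.08,0,0,0],[60,0,0,0.034,0,0,0],[60,0,0,0,0,0,0]]' 40
python3 -m jog '[[8,0,0,0,0,0,0],[8,0,0,0,0,0,0],[8,0,0,0,0,0,0],[8,0,0,0,0,0,0],[8,0,0,0,0,0,0]]'
python3 go.py
```

```text
time: 12.22
eef_pos: [0.4376, 0.1196, 0.0059]
tcp_rot: [-0.769, -3.046, 0.0]
contact_force: [-0.0, -0.2, 0.1]
grip_width: 0.0601
grip_force: 0.0
time: 12.85
eef_pos: [0.4381, 0.1197, 0.0067]
tcp_rot: [0.768, 3.044, 0.001]
contact_force: [-1.1, -0.4, 6.5]
grip_width: 0.0234
grip_force: 38.8
t12.8 pos [0.4381 0.1197 0.0067] yaw 2.647 tilt [0.002 0.   ] w 0.0234 F 38.8 [-1.1 -0.4  6.5] q [ 0.08  0.29 -0.58  0.7  -0.    0.58]
```

The grip width shows the pads catching the square's edge: the waist runs from -30 to +10 mm. I'll regrip 9 mm towards the barrel.

```bash
python3 -m jog '[[50,0,0,0,0,0,0],[50,0,0,0,0,0,0],[50,0.03,0,0,0,0,0],[50,0,0,0,0,0,0],[50,0,0,0,0,0,0]]' 40
python3 -m jog '[[8,0,0,0,0,0,0],[8,0,0,0,0,0,0],[8,0,0,0,0,0,0],[8,0,0,0,0,0,0],[8,0,0,0,0,0,0]]'
python3 go.py
```

```text
time: 13.48
eef_pos: [0.4294, 0.124, 0.0057]
tcp_rot: [0.768, 3.046, 0.0]
contact_force: [0.2, -0.8, -0.2]
grip_width: 0.05
grip_force: 0.0
time: 14.1
eef_pos: [0.4297, 0.1239, 0.0058]
tcp_rot: [0.769, 3.046, 0.0]
contact_force: [-0.3, 0.6, 3.8]
grip_width: 0.0188
grip_force: 39.5
t14.1 pos [0.4297 0.1239 0.0058] yaw 2.647 tilt [0. 0.] w 0.0188 F 39.5 [-0.3  0.6  3.8] q [ 0.09  0.28 -0.6   0.69  0.    0.59]
```

```bash
python3 -m jog '[[8,0,0,-0.05,0,0,0],[8,0,0,-0.1,0,0,0],[8,0,0,-0.12,0,0,0],[8,0,0,-0.11,0,0,-0.045],[8,0,0,0,0,0,-0.045]]' 60
python3 -m jog '[[8,0,0,0,0,0,-0.045],[8,0,0,0,0,0,-0.04],[8,0,0,0,0,0,0],[8,0,0,0,0,0,0],[8,0,0,0,0,0,0]]'
python3 go.py  .5103 -.096 .12 3.195
```

```text
time: 14.72
eef_pos: [0.4306, 0.1239, 0.1217]
tcp_rot: [0.325, 3.121, 0.001]
contact_force: [0.2, 0.9, -1.0]
grip_width: 0.0182
grip_force: 59.6
time: 15.35
eef_pos: [0.4295, 0.1238, 0.1196]
tcp_rot: [0.084, -3.14, 0.0]
contact_force: [0.1, 0.4, -0.8]
grip_width: 0.0185
grip_force: 59.6
t15.3 pos [0.4295 0.1238 0.1196] yaw -3.088 tilt [-0. -0.] w 0.0185 F 59.6 [ 0.1  0.4 -0.8] q [ 0.09  0.15 -0.42  1.    0.    0.04]
turn -1.9999 shift x -0.2300 y -0.7462 z -0.0014
```

```bash
python3 -m jog '[[8,-0.038,-0.124,0,0,0,0],[8,-0.038,-0.124,0,0,0,0],[8,-0.038,-0.124,0,0,0,0],[8,-0.038,-0.124,0,0,0,0],[8,-0.038,-0.124,0,0,0,0]]' 
python3 -m jog '[[8,-0.04,-0.126,0,0,0,0],[8,0,0,0,0,0,0],[8,0,0,0,0,0,0],[8,0,0,0,0,0,0],[8,0,0,0,0,0,0]]'
python3 go.py  .5103 -.096 .045 3.195;python3 look.py w5
```

```text
time: 15.98
eef_pos: [0.497, -0.06, 0.1197]
tcp_rot: [-0.085, 3.14, 0.0]
contact_force: [0.6, -0.2, -0.4]
grip_width: 0.0183
grip_force: 59.6
time: 16.6
eef_pos: [0.5106, -0.095, 0.1198]
tcp_rot: [-0.088, 3.14, 0.0]
contact_force: [0.6, 0.8, -0.9]
grip_width: 0.0183
grip_force: 59.7
t16.6 pos [ 0.5106 -0.095   0.1198] yaw -3.085 tilt [0. 0.] w 0.0183 F 59.7 [ 0.6  0.8 -0.9] q [-0.35  0.27 -0.26  1.04  0.   -0.4 ]
turn -1.9991 shift x 0.0010 y -0.0033 z 0.2495
t16.6 pos [ 0.5106 -0.0951  0.1199] yaw -3.085 tilt [ 0. -0.] w 0.0185 F 59.7 [-0.7  0.3 -0. ] q [-0.35  0.27 -0.26  1.04  0.   -0.4 ]
px [610. 301.] mid [0.6071 0.2263] th -2.010 L 0.100 [ 46 132 191 197 205 209 211 202 198 179] EDGE
px [500. 294.] mid [0.5985 0.0905] th 1.341 L 0.151 [104 186 258 296 289 283 300 331 327 219]
```

View pics/w5.png

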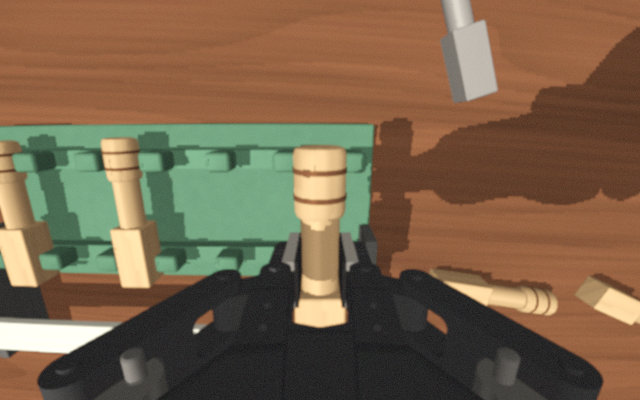

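Wrist view: the spindle is held square end to the rail, with its barrel end at (320,147). The comb teeth flanking slot 6 are at about (282,161) and (349,161).

Run:
```python
from look import *
c=pickle.load(open("w5.pkl","rb"))
print("barrel end",plane(c,[[320,147]],.137))
print("teeth",plane(c,[[218,161],[282,161],[349,161]],.042))
O=np.array([.5265,-.2303]);X=np.array([.9986,.0532]);Y=np.array([-.0532,.9986])
for z,p in((.046,[[121,140],[9,143]]),):
    for q in plane(c,p,z)[:,:2]: print("racked barrel end, rack frame",(q-O)@X,(q-O)@Y)
for q in plane(c,[[373,125]],.008)[:,:2]: print("corner",(q-O)@X,(q-O)@Y)
hsv=cv2.cvtColor(c["frame"],cv2.COLOR_BGR2HSV);print([hsv[161,x].tolist() for x in range(335,380,3)])
```

```text
barrel end [[ 0.4534 -0.0976  0.137 ]]
teeth [[ 0.476  -0.1763  0.042 ]
 [ 0.4732 -0.1261  0.042 ]
 [ 0.4703 -0.0739  0.042 ]]
racked barrel end, rack frame -0.06429632588817566 -0.015783767503593758
racked barrel end, rack frame -0.0630360788108098 -0.1092021317187144
corner -0.07511828959937855 0.18278465489353712
[[18, 98, 228], [18, 101, 220], [18, 107, 201], [17, 111, 170], [64, 66, 163], [69, 77, 172], [68, 75, 171], [69, 79, 168], [67, 73, 167], [67, 87, 111], [70, 81, 97], [68, 82, 109], [59, 59, 100], [11, 140, 106], [11, 141, 105]]
```

```bash
python3 -m jog '[[8,0,0.002,0.08,0,0,0],[8,0,0,0.08,0,0,0],[8,0,0,0.05,0,0,0],[8,0,0,0.04,0,0,0],[8,0,0,0,0,0,0]]' 
python3 -m jog '[[8,0,0,0.02,0,0,0],[8,0,0,0.02,0,0,0],[8,0,0,0.015,0,0,0],[8,0,0,0,0,0,0],[8,0,0,0,0,0,0]]'
python3 go.py
```

```text
time: 17.27
eef_pos: [0.5105, -0.095, 0.0442]
tcp_rot: [0.087, -3.139, -0.001]
contact_force: [-0.3, 0.3, 0.1]
grip_width: 0.018
grip_force: 59.7
time: 17.9
eef_pos: [0.5108, -0.0952, 0.0283]
tcp_rot: [-0.087, 3.14, -0.0]
contact_force: [-0.1, 0.7, -0.5]
grip_width: 0.0185
grip_force: 59.7
t17.9 pos [ 0.5108 -0.0952  0.0283] yaw -3.086 tilt [ 0. -0.] w 0.0185 F 59.7 [-0.1  0.7 -0.5] q [-0.35  0.35 -0.4   0.82  0.   -0.4 ]
```

```bash
python3 -m jog '[[36,0,0,0,0,0,0],[36,0,0,0,0,0,0],[36,0,0,-0.05,0,0,0],[36,0,0,-0.12,0,0,0],[36,0,0,-0.12,0,0,0]]' 
python3 -m jog '[[36,0,0,-0.12,0,0,0.05],[60,0,0,-0.08,0,0,0.05],[60,0,0,0,0,0,0.05],[60,0,0,0,0,0,0.05],[60,0,0,0,0,0,0.05]]'
python3 -m jog '[[60,0,0,0,0,0,0.05],[60,0,0,0,0,0,0.05],[60,0,0,0,0,0,0.05],[60,0,0,0,0,0,0.05],[60,0,0,0,0,0,0.05]]'
python3 -m jog '[[60,0,0,0,0,0,0.046],[60,0,0,0,0,0,0],[60,0,0,0,0,0,0],[60,0,0,0,0,0,0],[60,0,0,0,0,0,0]]'
python3 go.py  .603 .094 .16 1.48;python3 look.py w6
```

```text
time: 18.52
eef_pos: [0.5107, -0.0952, 0.1172]
tcp_rot: [-0.087, 3.14, -0.0]
contact_force: [0.4, -0.0, 0.0]
grip_width: 0.036
grip_force: 0.0
time: 19.15
eef_pos: [0.5107, -0.0952, 0.1765]
tcp_rot: [1.129, 2.931, 0.0]
contact_force: [0.3, 0.5, -0.1]
grip_width: 0.0597
grip_force: 0.0
time: 19.77
eef_pos: [0.5107, -0.0952, 0.1764]
tcp_rot: [2.165, 2.276, 0.001]
contact_force: [0.4, -0.3, 0.4]
grip_width: 0.0602
grip_force: 0.0
time: 20.4
eef_pos: [0.5107, -0.0952, 0.1752]
tcp_rot: [2.317, 2.121, 0.0]
contact_force: [-0.7, -0.1, -0.3]
grip_width: 0.0603
grip_force: 0.0
t20.4 pos [ 0.5107 -0.0952  0.1752] yaw 1.482 tilt [0. 0.] w 0.0603 F 0.0 [-0.7 -0.1 -0.3] q [-0.35  0.23 -0.16  1.18  0.    1.31]
turn 0.0008 shift x 0.6559 y 0.2492 z 0.0508
t20.4 pos [ 0.5107 -0.0952  0.1752] yaw 1.482 tilt [-0.  0.] w 0.0597 F 0.0 [-1.2 -0.4  0.1] q [-0.35  0.23 -0.16  1.18  0.    1.31]
px [620.  37.] mid [0.828  0.0354] th -1.598 L 0.065 [184 239 269 262 246 246 274 326 311 248] EDGE
px [398.  33.] mid [0.599  0.0501] th 1.416 L 0.061 [188 217 213 210 207 204 203 196 196 160] EDGE
```

```bash
python3 -m jog '[[60,0.131,0.05,0.01,0,0,0],[60,0.131,0.05,0.01,0,0,0],[60,0.131,0.05,0.01,0,0,0],[60,0.131,0.05,0.01,0,0,0],[60,0.131,0.05,0.01,0,0,0]]' 
python3 -m jog '[[60,0,0,0,0,0,0],[60,0,0,0,0,0,0],[60,0,0,0,0,0,0],[60,0,0,0,0,0,0],[60,0,0,0,0,0,0]]' 
python3 go.py  .603 .094 .006 1.48;python3 look.py w7
```

```text
time: 21.08
eef_pos: [0.6034, 0.0952, 0.16]
tcp_rot: [2.318, 2.121, -0.0]
contact_force: [0.3, -1.0, 0.2]
grip_width: 0.06
grip_force: 0.0
time: 21.7
eef_pos: [0.6029, 0.0932, 0.1604]
tcp_rot: [2.319, 2.119, 0.0]
contact_force: [-0.2, -0.8, 0.8]
grip_width: 0.0602
grip_force: 0.0
t21.7 pos [0.6029 0.0932 0.1604] yaw 1.481 tilt [ 0. -0.] w 0.0602 F 0.0 [-0.2 -0.8  0.8] q [ 0.02  0.39  0.03  1.21 -0.    1.68]
turn 0.0002 shift x 0.0026 y 0.0002 z 0.5147
t21.8 pos [0.6029 0.0934 0.1604] yaw 1.481 tilt [0. 0.] w 0.0600 F 0.0 [-0.5 -0.9  0.6] q [0.02 0.39 0.03 1.21 0.   1.68]
px [516. 253.] mid [ 0.8183 -0.0014] th -0.561 L 0.089 [110 314 360 378 390 397 397 362 296 168] 
px [320. 195.] mid [0.6009 0.0839] th -1.688 L 0.138 [358 362 314 270 268 305 344 330 308 291] 
px [312.  45.] mid [0.6078 0.233 ] th -1.959 L 0.082 [160 237 259 312 308 293 291 288 280 244] EDGE
px [78.  8.] mid [0.3964 0.2869] th 3.072 L 0.075 [ 87 129 150 167 150 131 105  82  58  35] EDGE
```

```bash
python3 -m jog '[[55,0.003,0,0.12,0,0,0],[55,0,0,0.12,0,0,0],[55,0,0,0.12,0,0,0],[55,0,0,0.1,0,0,0],[55,0,0,0.035,0,0,0]]' 
python3 -m jog '[[55,0,0,0.018,0,0,0],[8,0,0,0,0,0,0],[8,0,0,0,0,0,0],[8,0,0,0,0,0,0],[8,0,0,0,0,0,0]]' 60
python3 -m jog '[[8,0,0,0,0,0,0],[8,0,0,-0.05,0,0,0],[8,0,0,-0.1,0,0,0],[8,0,0,-0.12,0,0,0],[8,0,0,-0.11,0,0,0]]' 
python3 go.py .5133 -.150 .12 3.195
```

```text
time: 22.38
eef_pos: [0.602, 0.0946, 0.0101]
tcp_rot: [-2.317, -2.119, 0.003]
contact_force: [0.4, -0.4, 0.3]
grip_width: 0.0548
grip_force: 0.0
time: 23.0
eef_pos: [0.6038, 0.0948, 0.0076]
tcp_rot: [2.317, 2.119, 0.003]
contact_force: [0.3, 0.1, 6.3]
grip_width: 0.0187
grip_force: 59.3
time: 23.62
eef_pos: [0.603, 0.0947, 0.1225]
tcp_rot: [2.318, 2.12, 0.001]
contact_force: [0.2, 0.1, -0.4]
grip_width: 0.0188
grip_force: 58.4
t23.6 pos [0.603  0.0947 0.1225] yaw 1.482 tilt [0.001 0.   ] w 0.0188 F 58.4 [ 0.2  0.1 -0.4] q [ 0.02  0.41 -0.04  1.12  0.    1.68]
turn -0.5454 shift x 0.3420 y -0.7987 z 0.0085
```

```bash
python3 -m jog '[[8,0,0,0,0,0,-0.05],[8,0,0,0,0,0,-0.05],[8,0,0,0,0,0,-0.05],[8,0,0,0,0,0,-0.05],[8,0,0,0,0,0,-0.05]]' 
python3 -m jog '[[8,0,0,0,0,0,-0.05],[8,0,0,0,0,0,-0.05],[8,0,0,0,0,0,-0.05],[8,0,0,0,0,0,-0.05],[8,0,0,0,0,0,-0.05]]' 
python3 -m jog '[[8,0,0,0,0,0,-0.045],[8,0.057,-0.133,0,0,0,0],[8,0.057,-0.133,0,0,0,0],[8,0.057,-0.133,0,0,0,0],[8,0.057,-0.133,0,0,0,0]]'
python3 -m jog '[[8,0.057,-0.133,0,0,0,0],[8,0.057,-0.133,0,0,0,0],[8,0,0,0,0,0,0],[8,0,0,0,0,0,0],[8,0,0,0,0,0,0]]' 
python3 go.py .5133 -.150 .028 3.195; python3 look.py w8; python3 -c "
from look import *
c=pickle.load(open('w8.pkl','rb'));f=c['frame'];h=cv2.cvtColor(f,cv2.COLOR_BGR2HSV)[:,320]
w=[y for y in range(100,260) if 10<h[y,0]<28 and h[y,1]>70 and h[y,2]>150];print(w[:3]);print(plane(c,[[320,w[0]]],.137))"
```

```text
time: 24.25
eef_pos: [0.6029, 0.0947, 0.1213]
tcp_rot: [1.323, 2.849, 0.0]
contact_force: [-0.1, -0.5, -1.3]
grip_width: 0.0185
grip_force: 58.5
time: 24.88
eef_pos: [0.6029, 0.0947, 0.1213]
tcp_rot: [0.132, 3.138, 0.0]
contact_force: [0.2, -1.2, -1.6]
grip_width: 0.0188
grip_force: 58.5
time: 25.5
eef_pos: [0.5424, -0.0694, 0.1213]
tcp_rot: [-0.082, 3.14, -0.0]
contact_force: [-0.0, -0.4, -0.9]
grip_width: 0.0186
grip_force: 58.5
time: 26.12
eef_pos: [0.5133, -0.1488, 0.1206]
tcp_rot: [-0.084, 3.14, 0.0]
contact_force: [-0.5, -0.5, -1.1]
grip_width: 0.0185
grip_force: 58.5
t26.1 pos [ 0.5133 -0.1488  0.1206] yaw -3.088 tilt [0. 0.] w 0.0185 F 58.5 [-0.5 -0.5 -1.1] q [-0.44  0.29 -0.23  1.05  0.   -0.49]
turn -2.0000 shift x 0.0003 y -0.0040 z 0.3086
t26.2 pos [ 0.5133 -0.1488  0.1205] yaw -3.088 tilt [0. 0.] w 0.0184 F 58.5 [ 0.   0.1 -0.6] q [-0.44  0.29 -0.23  1.05  0.   -0.49]
px [632. 289.] mid [0.5963 0.1907] th -2.597 L 0.043 [20 48 64 69 61 50 40 27 19  7] EDGE
[106, 107, 108]
[[ 0.439  -0.1522  0.137 ]]
```

```bash
python3 -c "
from look import *
c=pickle.load(open('w8.pkl','rb'));f=c['frame'];h=cv2.cvtColor(f,cv2.COLOR_BGR2HSV)
print([(y,h[y,320].tolist()) for y in range(100,176,4)])"
```

```text
[(100, [12, 146, 147]), (104, [12, 150, 148]), (108, [11, 152, 151]), (112, [11, 148, 152]), (116, [11, 143, 155]), (120, [11, 147, 156]), (124, [52, 64, 139]), (128, [68, 76, 171]), (132, [67, 77, 170]), (136, [68, 77, 169]), (140, [69, 78, 170]), (144, [18, 114, 143]), (148, [18, 94, 241]), (152, [18, 88, 255]), (156, [19, 88, 255]), (160, [19, 87, 255]), (164, [19, 87, 255]), (168, [17, 102, 223]), (172, [13, 141, 165])]
```

```bash
python3 -m jog '[[8,0,-0.002,0.08,0,0,0],[8,0,-0.002,0.08,0,0,0],[8,0,0,0.05,0,0,0],[8,0,0,0.04,0,0,0],[8,0,0,0,0,0,0]]' 
python3 -m jog '[[8,0,0,0.02,0,0,0],[8,0,0,0.02,0,0,0],[8,0,0,0.017,0,0,0],[8,0,0,0,0,0,0],[36,0,0,0,0,0,0]]'
python3 go.py
python3 -m jog '[[36,0,0,0,0,0,0],[36,0,0,0,0,0,0],[36,0,0,-0.05,0,0,0],[36,0,0,-0.12,0,0,0],[36,0,0,-0.12,0,0,0]]' 
python3 -m jog '[[36,0,0,-0.12,0,0,0],[60,0,0,-0.08,0,0,0],[60,0,0,0,0,0,0],[60,0,0,0,0,0,0],[60,0,0,0,0,0,0]]'
python3 go.py .433 .308 .16 3.34; python3 look.py w9
```

```text
time: 26.8
eef_pos: [0.5129, -0.1506, 0.0447]
tcp_rot: [0.082, -3.139, -0.001]
contact_force: [0.3, -0.5, -0.6]
grip_width: 0.0186
grip_force: 58.5
time: 27.42
eef_pos: [0.5131, -0.1509, 0.0283]
tcp_rot: [-0.082, 3.14, -0.0]
contact_force: [-0.2, -0.0, 0.3]
grip_width: 0.035
grip_force: 0.0
t27.4 pos [ 0.5131 -0.1509  0.0283] yaw -3.090 tilt [ 0. -0.] w 0.0350 F 0.0 [-0.2 -0.   0.3] q [-0.44  0.37 -0.36  0.83 -0.   -0.5 ]
time: 28.05
eef_pos: [0.513, -0.1509, 0.1171]
tcp_rot: [-0.082, 3.14, -0.0]
contact_force: [0.5, -0.2, -0.6]
grip_width: 0.0361
grip_force: 0.0
time: 28.68
eef_pos: [0.5126, -0.1507, 0.1743]
tcp_rot: [0.082, -3.139, -0.001]
contact_force: [-0.2, -0.1, 0.5]
grip_width: 0.0601
grip_force: 0.0
t28.7 pos [ 0.5126 -0.1507  0.1743] yaw -3.089 tilt [-0.001  0.001] w 0.0601 F 0.0 [-0.2 -0.1  0.5] q [-0.44  0.26 -0.13  1.19 -0.   -0.5 ]
turn -2.0466 shift x -0.0412 y 1.5512 z 0.0478
t28.7 pos [ 0.5127 -0.1507  0.1743] yaw -3.090 tilt [-0.001  0.001] w 0.0603 F 0.0 [-0.4  0.1  0.9] q [-0.44  0.26 -0.13  1.19 -0.   -0.5 ]
px [612. 275.] mid [0.608  0.2307] th -1.974 L 0.107 [ 31 100 153 155 158 166 165 158 155 147] EDGE
```

View pics/w9.png

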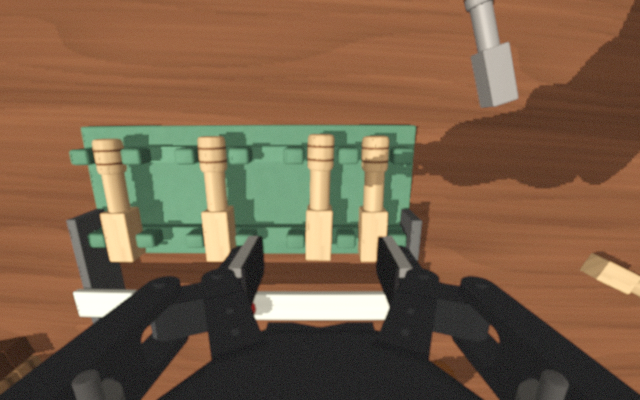

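Wrist view: four spindles now lie alike in slots 6 (375,195), 5 (320,195), 3 (215,195) and 1 (112,200). Slots 4 and 2 are empty. Next is C.

```bash
python3 -m jog '[[60,0,0,0,0,0,-0.046],[60,0,0.14,0,0,0,0],[60,0,0.14,0,0,0,0],[60,0,0.14,0,0,0,0],[60,0,0.14,0,0,0,0]]' 
python3 -m jog '[[60,0,0.14,0,0,0,0],[60,0,0.14,0,0,0,0],[60,0,0.14,0,0,0,0],[60,0,0.14,0,0,0,0],[60,0,0.14,0,0,0,0]]' 
python3 -m jog '[[60,0,0.14,0,0,0,0],[60,0,0.14,0,0,0,0],[60,0,0,0,0,0,0],[60,0,0,0,0,0,0],[60,0,0,0,0,0,0]]'
python3 go.py .4425 .310 .16 -2.943; python3 look.py w10
```

```text
time: 29.35
eef_pos: [0.4796, 0.0151, 0.1746]
tcp_rot: [0.308, -3.125, -0.0]
contact_force: [0.3, 0.2, -0.2]
grip_width: 0.0601
grip_force: 0.0
time: 29.98
eef_pos: [0.4386, 0.2211, 0.1747]
tcp_rot: [0.308, -3.126, 0.0]
contact_force: [0.5, 1.2, -1.3]
grip_width: 0.06
grip_force: 0.0
time: 30.6
eef_pos: [0.423, 0.3013, 0.175]
tcp_rot: [0.307, -3.126, 0.001]
contact_force: [0.1, -0.5, -0.2]
grip_width: 0.0603
grip_force: 0.0
t30.6 pos [0.423  0.3013 0.175 ] yaw -2.946 tilt [-0. -0.] w 0.0603 F 0.0 [ 0.1 -0.5 -0.2] q [ 0.46  0.23 -0.16  1.18 -0.    0.26]
turn -0.0010 shift x -0.0694 y 0.0155 z 0.0500
t30.6 pos [0.4231 0.3013 0.1751] yaw -2.946 tilt [-0. -0.] w 0.0603 F 0.0 [ 0.1 -0.6 -0.4] q [ 0.46  0.23 -0.16  1.18 -0.    0.26]
px [323. 192.] mid [0.4364 0.3079] th -2.929 L 0.136 [363 353 360 341 268 227 226 256 255 218]
```

```bash
python3 -m jog '[[55,-0.035,0.008,0.1,0,0,-0.004],[55,-0.035,0.008,0.12,0,0,0],[55,0,0,0.12,0,0,0],[55,0,0,0.12,0,0,0],[55,0,0,0.06,0,0,0]]' 
python3 -m jog '[[55,0,0,0.035,0,0,0],[55,0,0,0.008,0,0,0],[8,0,0,0,0,0,0],[8,0,0,0,0,0,0],[8,0,0,0,0,0,0]]' 60
python3 -m jog '[[8,0,0,0,0,0,0],[8,0,0,0,0,0,0],[8,0,0,-0.08,0,0,0],[8,0,0,-0.12,0,0,0],[8,0,0,-0.11,0,0,0]]' 
python3 -m jog '[[8,0,0,-0.07,0,0,0],[8,0,0,0,0,0,0],[8,0,0,0,0,0,0.05],[8,0,0,0,0,0,0.05],[8,0,0,0,0,0,0.05]]' 
python3 go.py .5161 -.204 .12 .053
```

```text
time: 31.28
eef_pos: [0.442, 0.3099, 0.0174]
tcp_rot: [0.325, -3.123, 0.001]
contact_force: [-0.1, -0.2, 0.7]
grip_width: 0.0552
grip_force: 0.0
time: 31.9
eef_pos: [0.443, 0.3114, 0.0073]
tcp_rot: [-0.328, 3.123, 0.001]
contact_force: [-0.7, -1.3, 5.7]
grip_width: 0.0187
grip_force: 59.0
time: 32.52
eef_pos: [0.4423, 0.3112, 0.1007]
tcp_rot: [-0.328, 3.124, 0.0]
contact_force: [1.2, 0.3, -0.7]
grip_width: 0.0187
grip_force: 58.6
time: 33.15
eef_pos: [0.4419, 0.3109, 0.1189]
tcp_rot: [-0.418, -3.112, 0.002]
contact_force: [0.2, 0.1, -0.2]
grip_width: 0.0185
grip_force: 58.6
t33.1 pos [0.4419 0.3109 0.1189] yaw 2.874 tilt [-0.002 -0.001] w 0.0185 F 58.6 [ 0.2  0.1 -0.2] q [ 0.46  0.3  -0.21  1.06 -0.    0.72]
turn 0.8981 shift x 0.1561 y 1.7270 z -0.0035
```

```bash
python3 -m jog '[[8,0,0,0,0,0,0.05],[8,0,0,0,0,0,0.05],[8,0,0,0,0,0,0.05],[8,0,0,0,0,0,0.05],[8,0,0,0,0,0,0.05]]' 
python3 -m jog '[[8,0,0,0,0,0,0.05],[8,0,0,0,0,0,0.05],[8,0,0,0,0,0,0.05],[8,0,0,0,0,0,0],[8,0,0,0,0,0,0]]'
python3 go.py .5161 -.204 .12 1.63
```

```text
time: 33.78
eef_pos: [0.4419, 0.3109, 0.1189]
tcp_rot: [-1.578, -2.716, 0.002]
contact_force: [0.2, 0.3, -0.1]
grip_width: 0.0184
grip_force: 58.6
time: 34.4
eef_pos: [0.4422, 0.311, 0.1197]
tcp_rot: [-2.159, -2.282, 0.001]
contact_force: [0.2, 0.6, -1.4]
grip_width: 0.0185
grip_force: 58.6
t34.4 pos [0.4422 0.311  0.1197] yaw 1.626 tilt [-0.001 -0.   ] w 0.0185 F 58.6 [ 0.2  0.6 -1.4] q [ 0.46  0.3  -0.21  1.06  0.    1.97]
turn -0.0012 shift x -1.7284 y 0.1443 z -0.0011
```

```bash
python3 -m jog '[[8,-0.144,0.012,0,0,0,0],[8,-0.144,0.012,0,0,0,0],[8,-0.144,0.012,0,0,0,0],[8,-0.144,0.012,0,0,0,0],[8,-0.144,0.012,0,0,0,0]]' 
python3 -m jog '[[8,-0.144,0.012,0,0,0,0],[8,-0.144,0.012,0,0,0,0],[8,-0.144,0.012,0,0,0,0],[8,-0.144,0.012,0,0,0,0],[8,-0.144,0.012,0,0,0,0]]' 
python3 -m jog '[[8,-0.144,0.012,0,0,0,0],[8,-0.144,0.012,0,0,0,0],[8,0,0,0,0,0,0.05],[8,0,0,0,0,0,0.05],[8,0,0,0,0,0,0.05]]' 
python3 -m jog '[[8,0,0,0,0,0,0.05],[8,0,0,0,0,0,0.05],[8,0,0,0,0,0,0.05],[8,0,0,0,0,0,0.05],[8,0,0,0,0,0,0.05]]' 
python3 -m jog '[[8,0,0,0,0,0,0.05],[8,0,0,0,0,0,0.051],[8,0,0,0,0,0,0],[8,0,0,0,0,0,0],[8,0,0,0,0,0,0]]' 
python3 go.py .5161 -.204 .028 .053; python3 look.py w11
```

```text
time: 35.02
eef_pos: [0.4717, 0.095, 0.1202]
tcp_rot: [2.159, 2.282, 0.0]
contact_force: [0.7, 0.2, -0.3]
grip_width: 0.0184
grip_force: 58.6
time: 35.65
eef_pos: [0.5009, -0.1199, 0.1201]
tcp_rot: [2.16, 2.281, 0.0]
contact_force: [-0.2, -0.4, -0.6]
grip_width: 0.0189
grip_force: 58.6
time: 36.28
eef_pos: [0.5124, -0.2045, 0.1199]
tcp_rot: [-2.637, -1.707, 0.0]
contact_force: [0.7, -0.0, -0.4]
grip_width: 0.0187
grip_force: 58.6
time: 36.9
eef_pos: [0.5125, -0.2043, 0.12]
tcp_rot: [-3.09, -0.568, 0.0]
contact_force: [-0.2, 0.0, -0.5]
grip_width: 0.0186
grip_force: 58.6
time: 37.52
eef_pos: [0.5125, -0.2043, 0.1202]
tcp_rot: [-3.141, -0.081, 0.0]
contact_force: [0.2, -0.2, -0.2]
grip_width: 0.0186
grip_force: 58.6
t37.5 pos [ 0.5125 -0.2043  0.1202] yaw 0.051 tilt [-0.  0.] w 0.0186 F 58.6 [ 0.2 -0.2 -0.2] q [-0.53  0.32 -0.19  1.07  0.    2.56]
turn -0.0005 shift x 0.0119 y -0.0003 z 0.3074
t37.6 pos [ 0.5125 -0.2043  0.1202] yaw 0.051 tilt [-0.  0.] w 0.0183 F 58.6 [-0.1 -1.  -1.4] q [-0.53  0.32 -0.19  1.07  0.    2.56]
```

View pics/w11.png

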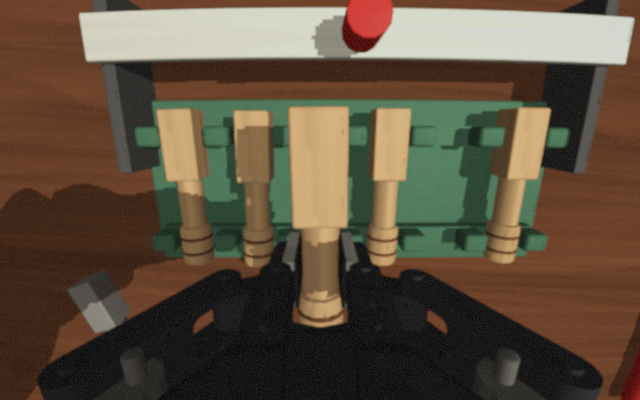

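Wrist view: C is held over slot 4 (318,165), aligned and with its square end (row 107) to the rail.

```bash
python3 -c "
from look import *
c=pickle.load(open('w11.pkl','rb'));print(plane(c,[[320,107]],.140),plane(c,[[255,110],[390,109]],.046))"
```

```text
[[ 0.5842 -0.2003  0.14  ]] [[ 0.5849 -0.1524  0.046 ]
 [ 0.5908 -0.2515  0.046 ]]
```

```bash
python3 -m jog '[[8,0.01,0,0.08,0,0,0],[8,0.009,0,0.08,0,0,0],[8,0,0,0.05,0,0,0],[8,0,0,0.04,0,0,0],[8,0,0,0,0,0,0]]' 
python3 -m jog '[[8,0,0,0.02,0,0,0],[8,0,0,0.02,0,0,0],[8,0,0,0.016,0,0,0],[8,0,0,0,0,0,0],[36,0,0,0,0,0,0]]'
python3 go.py
python3 -m jog '[[36,0,0,0,0,0,0],[36,0,0,0,0,0,0],[36,0,0,-0.05,0,0,0],[36,0,0,-0.12,0,0,0],[36,0,0,-0.12,0,0,0]]' 
python3 -m jog '[[36,0,0,-0.12,0,0,-0.05],[60,0,0,-0.08,0,0,-0.05],[60,0,0,0,0,0,-0.05],[60,0,0,0,0,0,-0.05],[60,0,0,0,0,0,-0.05]]'
python3 -m jog '[[60,0,0,0,0,0,-0.05],[60,0,0,0,0,0,-0.05],[60,0,0,0,0,0,-0.019],[60,0,0,0,0,0,0],[60,0,0,0,0,0,0]]'
python3 go.py .621 .265 .18 1.21
```

```text
time: 38.2
eef_pos: [0.5179, -0.2039, 0.0447]
tcp_rot: [-3.14, -0.077, 0.002]
contact_force: [-0.8, -0.5, 0.2]
grip_width: 0.0187
grip_force: 58.6
time: 38.83
eef_pos: [0.5184, -0.2041, 0.0287]
tcp_rot: [3.14, 0.077, 0.0]
contact_force: [-0.6, 0.1, 0.7]
grip_width: 0.0352
grip_force: 0.0
t38.8 pos [ 0.5184 -0.2041  0.0287] yaw 0.049 tilt [ 0. -0.] w 0.0352 F 0.0 [-0.6  0.1  0.7] q [-0.53  0.41 -0.31  0.85 -0.    2.57]
time: 39.45
eef_pos: [0.5182, -0.204, 0.1175]
tcp_rot: [3.14, 0.077, 0.0]
contact_force: [0.7, -0.0, 0.2]
grip_width: 0.0362
grip_force: 0.0
time: 40.08
eef_pos: [0.5183, -0.204, 0.1768]
tcp_rot: [2.868, 1.28, 0.001]
contact_force: [-0.7, -0.3, -0.4]
grip_width: 0.06
grip_force: 0.0
time: 40.7
eef_pos: [0.5183, -0.204, 0.1761]
tcp_rot: [2.586, 1.782, 0.0]
contact_force: [-0.3, -0.1, 0.5]
grip_width: 0.0595
grip_force: 0.0
t40.7 pos [ 0.5183 -0.204   0.1761] yaw 1.207 tilt [ 0.001 -0.   ] w 0.0595 F 0.0 [-0.3 -0.1  0.5] q [-0.53  0.29 -0.07  1.2   0.    1.41]
turn -0.0010 shift x 1.5836 y -0.2316 z -0.0131
```

```bash
python3 -m jog '[[60,0.13,-0.019,0,0,0,0],[60,0.13,-0.019,0,0,0,0],[60,0.13,-0.019,0,0,0,0],[60,0.13,-0.019,0,0,0,0],[60,0.13,-0.019,0,0,0,0]]' 
python3 -m jog '[[60,0.13,-0.019,0,0,0,0],[60,0.13,-0.019,0,0,0,0],[60,0.13,-0.019,0,0,0,0],[60,0.13,-0.019,0,0,0,0],[60,0.13,-0.019,0,0,0,0]]' 
python3 -m jog '[[60,0.13,-0.019,0,0,0,0],[60,0.13,-0.019,0,0,0,0],[60,0,0,0,0,0,0],[60,0,0,0,0,0,0],[60,0,0,0,0,0,0]]' 
python3 look.py w12;python3 go.py .621 .265 .006 1.21
```

```text
time: 41.32
eef_pos: [0.5609, -0.0103, 0.1758]
tcp_rot: [2.587, 1.783, 0.0]
contact_force: [0.2, -0.1, 0.1]
grip_width: 0.0599
grip_force: 0.0
time: 41.95
eef_pos: [0.6035, 0.1822, 0.1757]
tcp_rot: [2.587, 1.783, 0.0]
contact_force: [0.5, -0.0, -0.1]
grip_width: 0.0599
grip_force: 0.0
time: 42.58
eef_pos: [0.6202, 0.2568, 0.1757]
tcp_rot: [2.587, 1.783, -0.0]
contact_force: [0.0, 0.1, -0.7]
grip_width: 0.0602
grip_force: 0.0
t42.6 pos [0.6203 0.2568 0.1758] yaw 1.207 tilt [ 0. -0.] w 0.0600 F 0.0 [ 0.5 -0.2  0.4] q [ 0.27  0.49  0.23  1.32 -0.    2.2 ]
px [319. 187.] mid [0.6166 0.254 ] th -1.942 L 0.138 [338 337 303 243 243 271 316 304 298 279] 
t42.6 pos [0.6203 0.2568 0.1758] yaw 1.207 tilt [ 0. -0.] w 0.0600 F 0.0 [ 0.5 -0.2  0.4] q [ 0.27  0.49  0.23  1.32 -0.    2.2 ]
turn -0.0010 shift x 0.0264 y -0.0075 z 0.5660
```

```bash
python3 -m jog '[[55,0.013,-0.003,0.1,0,0,0.002],[55,0.012,-0.003,0.12,0,0,0],[55,0,0,0.12,0,0,0],[55,0,0,0.12,0,0,0],[55,0,0,0.06,0,0,0]]' 
python3 -m jog '[[55,0,0,0.035,0,0,0],[55,0,0,0.01,0,0,0],[8,0,0,0,0,0,0],[8,0,0,0,0,0,0],[8,0,0,0,0,0,0]]' 60
python3 -m jog '[[8,0,0,0,0,0,0],[8,0,0,0,0,0,0],[8,0,0,-0.08,0,0,0],[8,0,0,-0.12,0,0,0],[8,0,0,-0.11,0,0,0]]' 
python3 -m jog '[[8,0,0,-0.07,0,0,0],[8,0,0,0,0,0,0],[8,0,0,0,0,0,-0.05],[8,0,0,0,0,0,-0.05],[8,0,0,0,0,0,-0.05]]' 
python3 go.py .5218 -.312 .12 3.195
```

```text
time: 43.25
eef_pos: [0.6205, 0.2642, 0.0176]
tcp_rot: [-2.592, -1.774, 0.004]
contact_force: [0.1, 0.6, 0.2]
grip_width: 0.0552
grip_force: 0.0
time: 43.88
eef_pos: [0.6219, 0.2656, 0.0071]
tcp_rot: [2.591, 1.776, 0.003]
contact_force: [0.5, 0.2, 4.9]
grip_width: 0.0187
grip_force: 59.2
time: 44.5
eef_pos: [0.6212, 0.2655, 0.1001]
tcp_rot: [-2.591, -1.776, 0.0]
contact_force: [-0.0, 0.6, -0.9]
grip_width: 0.0184
grip_force: 58.7
time: 45.12
eef_pos: [0.6207, 0.2653, 0.1183]
tcp_rot: [-2.098, -2.337, 0.003]
contact_force: [0.1, -1.0, -1.2]
grip_width: 0.0183
grip_force: 58.7
t45.1 pos [0.6207 0.2653 0.1183] yaw 1.678 tilt [-0.002 -0.001] w 0.0183 F 58.7 [ 0.1 -1.  -1.2] q [0.28 0.52 0.14 1.19 0.   1.74]
turn -0.4828 shift x 0.4320 y -1.9040 z -0.0058
```

```bash
python3 -m jog '[[8,0,0,-0.03,0,0,-0.05],[8,0,0,-0.036,0,0,-0.05],[8,0,0,0,0,0,-0.05],[8,0,0,0,0,0,-0.05],[8,0,0,0,0,0,-0.05]]' 
python3 -m jog '[[8,0,0,0,0,0,-0.05],[8,0,0,0,0,0,-0.05],[8,0,0,0,0,0,-0.05],[8,0,0,0,0,0,-0.05],[8,0,0,0,0,0,-0.033]]' 
python3 -m jog '[[8,0.031,-0.136,0,0,0,0],[8,0.031,-0.136,0,0,0,0],[8,0.031,-0.136,0,0,0,0],[8,0.031,-0.136,0,0,0,0],[8,0.031,-0.136,0,0,0,0]]' 
python3 -m jog '[[8,0.031,-0.136,0,0,0,0],[8,0.031,-0.136,0,0,0,0],[8,0.031,-0.136,0,0,0,0],[8,0.031,-0.136,0,0,0,0],[8,0.031,-0.136,0,0,0,0]]' 
python3 -m jog '[[8,0.031,-0.136,0,0,0,0],[8,0.031,-0.136,0,0,0,0],[8,0.031,-0.136,0,0,0,0],[8,0.031,-0.136,0,0,0,0],[8,0,0,0,0,0,0]]' 
python3 -m jog '[[8,0,0,0,0,0,0],[8,0,0,0,0,0,0],[8,0,0,0,0,0,0],[8,0,0,0,0,0,0],[8,0,0,0,0,0,0]]' 
python3 go.py .5218 -.312 .028 3.195; python3 look.py w13;  python3 -c "
from look import *
c=pickle.load(open('w13.pkl','rb'));f=c['frame'];h=cv2.cvtColor(f,cv2.COLOR_BGR2HSV)
print([(y,h[y,320].tolist()) for y in range(100,176,4)])
print(plane(c,[[320,140],[320,150]],.157))"
```

```text
time: 45.75
eef_pos: [0.6208, 0.2653, 0.1381]
tcp_rot: [-1.044, -2.961, 0.002]
contact_force: [-0.8, 0.2, -0.8]
grip_width: 0.0185
grip_force: 58.7
time: 46.38
eef_pos: [0.6208, 0.2653, 0.138]
tcp_rot: [0.083, -3.138, 0.001]
contact_force: [-0.1, -0.6, -0.8]
grip_width: 0.0187
grip_force: 58.7
time: 47.0
eef_pos: [0.5839, 0.0582, 0.1383]
tcp_rot: [0.077, -3.139, -0.0]
contact_force: [0.1, -0.4, -0.6]
grip_width: 0.0185
grip_force: 58.8
time: 47.62
eef_pos: [0.5475, -0.1477, 0.1384]
tcp_rot: [0.077, -3.139, -0.001]
contact_force: [-0.1, 0.0, 0.8]
grip_width: 0.0184
grip_force: 58.8
time: 48.25
eef_pos: [0.5181, -0.3137, 0.1379]
tcp_rot: [0.072, -3.139, -0.001]
contact_force: [-0.1, 0.9, -1.0]
grip_width: 0.0187
grip_force: 58.9
time: 48.88
eef_pos: [0.5193, -0.3112, 0.1399]
tcp_rot: [-0.078, 3.141, -0.0]
contact_force: [-0.4, -0.4, -1.0]
grip_width: 0.0188
grip_force: 58.9
t48.9 pos [ 0.5193 -0.3112  0.1399] yaw -3.092 tilt [ 0. -0.] w 0.0188 F 58.9 [-0.4 -0.4 -1. ] q [-0.68  0.39 -0.02  1.16 -0.   -0.73]
turn -2.0013 shift x -0.0081 y -0.0032 z 0.3729
t48.9 pos [ 0.5193 -0.3112  0.1399] yaw -3.092 tilt [ 0. -0.] w 0.0187 F 58.9 [-0.   0.5 -0.6] q [-0.68  0.39 -0.02  1.16  0.   -0.73]
[(100, [13, 145, 139]), (104, [11, 152, 138]), (108, [12, 147, 144]), (112, [11, 141, 156]), (116, [11, 146, 154]), (120, [11, 143, 155]), (124, [11, 140, 155]), (128, [68, 73, 164]), (132, [68, 78, 166]), (136, [68, 78, 166]), (140, [68, 77, 168]), (144, [67, 74, 170]), (148, [17, 114, 134]), (152, [18, 98, 226]), (156, [18, 93, 246]), (160, [18, 92, 247]), (164, [18, 93, 247]), (168, [18, 93, 246]), (172, [18, 102, 222])]
[[ 0.4592 -0.3136  0.157 ]
 [ 0.4635 -0.3134  0.157 ]]
```

View pics/w13.png

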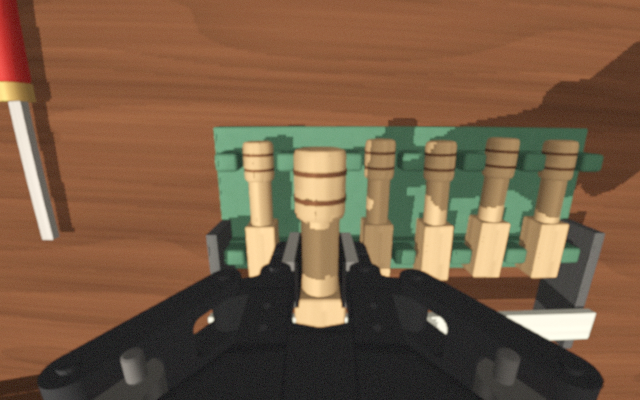

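Wrist view: the last spindle is held over slot 2 (320,190), and the other five lie alike. It needs about 3 mm towards the rail, then lower.

```bash
python3 -m jog '[[8,-0.005,-0.001,0.1,0,0,0],[8,-0.004,-0.001,0.1,0,0,0],[8,0,0,0.07,0,0,0],[8,0,0,0.045,0,0,0],[8,0,0,0,0,0,0]]' 
python3 -m jog '[[8,0,0,0.02,0,0,0],[8,0,0,0.02,0,0,0],[8,0,0,0.017,0,0,0],[8,0,0,0,0,0,0],[8,0,0,0,0,0,0]]'
python3 go.py .5218 -.312 .028 3.195
```

```text
time: 49.55
eef_pos: [0.5216, -0.3117, 0.0446]
tcp_rot: [0.077, -3.14, -0.002]
contact_force: [0.2, -0.9, -0.6]
grip_width: 0.0187
grip_force: 58.9
time: 50.18
eef_pos: [0.522, -0.312, 0.0283]
tcp_rot: [-0.077, 3.141, -0.0]
contact_force: [-0.2, 0.3, -1.4]
grip_width: 0.0184
grip_force: 58.9
t50.2 pos [ 0.522  -0.312   0.0283] yaw -3.093 tilt [ 0. -0.] w 0.0184 F 58.9 [-0.2  0.3 -1.4] q [-0.68  0.48 -0.18  0.91  0.   -0.73]
turn -2.0014 shift x 0.0007 y -0.0001 z 0.0010
```

```bash
python3 -m jog '[[36,0,0,0,0,0,0],[36,0,0,0,0,0,0],[36,0,0,0,0,0,0],[36,0,0,-0.05,0,0,0],[36,0,0,-0.12,0,0,0]]' 
python3 -m jog '[[36,0,0,-0.13,0,0,0],[60,0,0,-0.13,0,0,0],[60,0,0.08,-0.13,0,0,0],[60,0,0.1,-0.13,0,0,0],[60,0,0.1,-0.1,0,0,0]]'
python3 -m jog '[[60,0,0,0,0,0,0],[60,0,0,0,0,0,0],[60,0,0,0,0,0,0],[60,0,0,0,0,0,0],[60,0,0,0,0,0,0]]'
python3 go.py .642 -.224 .15 3.195 .642 -.224 .070 3.195; python3 look.py w14
python3 - <<'E'
from look import *
c=pickle.load(open("w14.pkl","rb"));O=np.array([.5265,-.2303]);X=np.array([.9986,.0532]);Y=np.array([-.0532,.9986])
hsv=cv2.cvtColor(c["frame"],cv2.COLOR_BGR2HSV);m=cv2.inRange(hsv,(14,60,120),(27,190,255))
yy,xx=np.mgrid[0:400,0:640];P=plane(c,np.c_[xx.ravel(),yy.ravel()],.033)[:,:2]-O;A=(P@X).reshape(400,640);B=(P@Y).reshape(400,640)
for s in(-.135,-.081,-.027,.027,.081,.135):
    w=(m>0)&(abs(B-s)<.025)&(abs(A)<.09)
    if w.sum()<50: print(s,"none");continue
    a=(w&(A<-.035));b=(w&(A>.02)&(A<.06));print(s,"x %.3f..%.3f"%tuple(np.percentile(A[w],[.5,99.5])),"barrel y %.4f square y %.4f"%(B[a].mean(),B[b].mean()))
c=read_camera("scene");cv2.imwrite("pics/s14.png",cv2.resize(c["frame"][140:380,200:520],None,fx=2.5,fy=2.5,interpolation=2))
E
```

```text
time: 50.8
eef_pos: [0.5213, -0.3114, 0.0793]
tcp_rot: [0.077, -3.139, -0.003]
contact_force: [0.5, 0.1, 1.2]
grip_width: 0.0362
grip_force: 0.0
time: 51.42
eef_pos: [0.5177, -0.2272, 0.2681]
tcp_rot: [-0.076, 3.139, -0.002]
contact_force: [0.6, -0.0, -0.5]
grip_width: 0.0601
grip_force: 0.0
time: 52.05
eef_pos: [0.5177, -0.2283, 0.2646]
tcp_rot: [0.076, -3.14, -0.001]
contact_force: [-1.0, -0.3, -0.2]
grip_width: 0.0599
grip_force: 0.0
t52.0 pos [ 0.5177 -0.2283  0.2646] yaw -3.093 tilt [-0.001  0.001] w 0.0599 F 0.0 [-1.  -0.3 -0.2] q [-0.56  0.28  0.14  1.43  0.   -0.61]
turn -2.0016 shift x -0.4145 y -0.0077 z 0.3820
turn -0.0000 shift x 0.0000 y 0.0000 z 0.2667
t52.1 pos [ 0.5177 -0.2283  0.2647] yaw -3.093 tilt [-0.001  0.   ] w 0.0602 F 0.0 [0.2 0.1 0.1] q [-0.56  0.28  0.14  1.43 -0.   -0.61]
px [465. 364.] mid [0.8411 0.0433] th 0.706 L 0.088 [14 32 33 40 45 49 52 46 40 20] 
-0.135 x -0.077..0.070 barrel y -0.1356 square y -0.1380
-0.081 x -0.078..0.070 barrel y -0.0811 square y -0.0829
-0.027 x -0.077..0.069 barrel y -0.0275 square y -0.0279
0.027 x -0.077..0.071 barrel y 0.0262 square y 0.0290
0.081 x -0.077..0.068 barrel y 0.0814 square y 0.0805
0.135 x -0.077..0.070 barrel y 0.1374 square y 0.1381
```

View pics/s14.png

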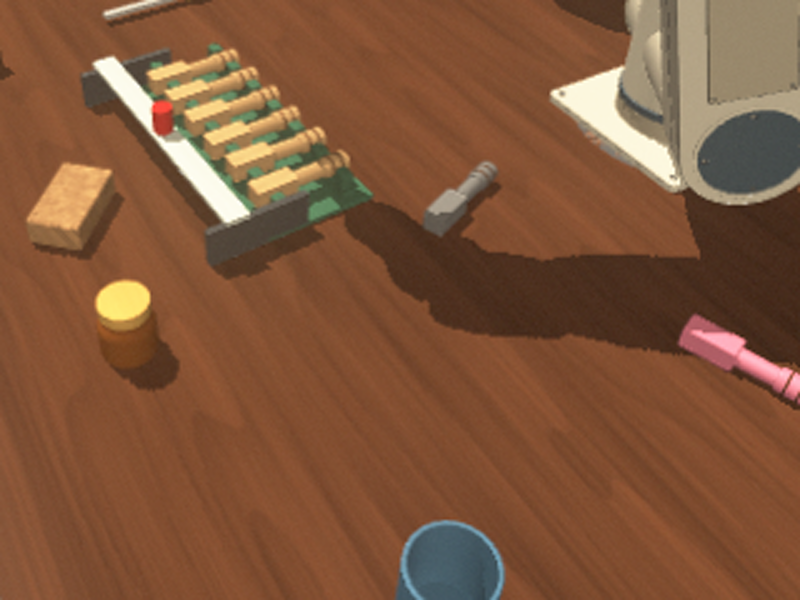

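Scene crop: all six lie alike in the slots, the bench has no loose pale spindle, and the jar, mug and cork block are in place. Next I'll push the rail home.

```bash
python3 -m jog '[[60,-0.1,-0.002,0.03,0,0,0],[60,-0.1,-0.002,0.03,0,0,0],[60,-0.1,-0.002,0.03,0,0,0],[60,-0.102,-0.002,0.03,0,0,0],[60,0,0,0.1,0,0,0]]' 
python3 -m jog '[[60,0,0,0.12,0,0,0],[60,0,0,0.12,0,0,0],[60,0,0,0.1,0,0,0],[60,0,0,0.07,0,0,0],[60,0,0,0.018,0,0,0]]'
python3 -m jog '[[10,0,0,0,0,0,0],[10,0,0,0,0,0,0],[10,0,0,0,0,0,0],[10,0,0,0,0,0,0],[10,0,0,0,0,0,0]]' 50
python3 go.py .5785 -.2275 .070 3.195
```

```text
time: 52.78
eef_pos: [0.6407, -0.2246, 0.1988]
tcp_rot: [-0.078, 3.139, -0.001]
contact_force: [0.2, 0.5, 0.1]
grip_width: 0.0599
grip_force: 0.0
time: 53.4
eef_pos: [0.6377, -0.2242, 0.0692]
tcp_rot: [0.077, -3.138, -0.002]
contact_force: [-0.4, 1.0, 0.7]
grip_width: 0.0599
grip_force: 0.0
time: 54.02
eef_pos: [0.6389, -0.2244, 0.0721]
tcp_rot: [-0.077, 3.139, -0.001]
contact_force: [-1.3, 2.5, 6.2]
grip_width: 0.0238
grip_force: 49.8
t54.0 pos [ 0.6389 -0.2244  0.0721] yaw -3.092 tilt [ 0.002 -0.   ] w 0.0238 F 49.8 [-1.3  2.5  6.2] q [-0.46  0.55  0.07  1.09  0.   -0.51]
turn -2.0013 shift x 0.2016 y 0.0004 z 0.0071
```

```bash
python3 -m jog '[[10,0.02,0,0,0,0,0],[10,0.03,0,0,0,0,0],[10,0.035,0,0,0,0,0],[10,0.035,0,0,0,0,0],[10,0.03,0,0,0,0,0]]' 
python3 -m jog '[[10,0.02,0,0,0,0,0],[10,0.015,0,0,0,0,0],[10,0.01,0,0,0,0,0],[10,0,0,0,0,0,0],[10,0,0,0,0,0,0]]'
python3 go.py .5785 -.2275 .070 3.195
```

```text
time: 54.65
eef_pos: [0.5942, -0.2267, 0.0721]
tcp_rot: [-0.077, 3.138, -0.001]
contact_force: [2.4, 2.6, 5.2]
grip_width: 0.0244
grip_force: 49.7
time: 55.28
eef_pos: [0.5805, -0.2274, 0.0721]
tcp_rot: [-0.077, 3.139, -0.001]
contact_force: [-0.7, 2.2, 7.1]
grip_width: 0.0241
grip_force: 49.9
t55.3 pos [ 0.5805 -0.2274  0.0721] yaw -3.092 tilt [ 0.002 -0.001] w 0.0241 F 49.9 [-0.7  2.2  7.1] q [-0.51  0.46 -0.08  1.02  0.   -0.56]
turn -2.0014 shift x 0.0067 y -0.0001 z 0.0071
```

Not at the stop yet, so I'll push a little further, then release and clear.

```bash
python3 -m jog '[[10,0.006,0,0,0,0,0],[10,0.004,0,0,0,0,0],[10,0.004,0,0,0,0,0],[10,0,0,0,0,0,0],[10,0,0,0,0,0,0]]'
python3 go.py
```

```text
time: 55.9
eef_pos: [0.5789, -0.2275, 0.0722]
tcp_rot: [-0.078, 3.134, -0.001]
contact_force: [13.4, 3.6, 0.5]
grip_width: 0.0242
grip_force: 49.3
t55.9 pos [ 0.5789 -0.2275  0.0722] yaw -3.092 tilt [ 0.007 -0.   ] w 0.0242 F 49.3 [13.4  3.6  0.5] q [-0.51  0.46 -0.09  1.01  0.   -0.56]
```

```bash
python3 -m jog '[[10,-0.006,0,0,0,0,0],[40,0,0,0,0,0,0],[50,0,0,0,0,0,0],[50,0,0,0,0,0,0],[50,0,0,-0.04,0,0,0]]'
python3 -m jog '[[50,0,0,-0.1,0,0,0],[50,0,0,-0.13,0,0,0],[50,0,0,-0.13,0,0,0],[50,0,0,-0.13,0,0,0],[50,0,0,-0.13,0,0,0]]'
python3 -m jog '[[50,0,0,0,0,0,0],[50,0,0,0,0,0,0],[50,0,0,0,0,0,0],[50,0,0,0,0,0,0],[50,0,0,0,0,0,0]]'
python3 - <<'E'
from look import *
go.st();P={}
C={n:read_camera(n) for n in("scene","side")}
for n,(x0,y0,x1,y1) in {"scene":(225,145,355,250),"side":(270,130,395,250)}.items():
    h=cv2.cvtColor(C[n]["frame"],cv2.COLOR_BGR2HSV)
    g=cv2.inRange(h,(0,160,90),(6,255,255))|cv2.inRange(h,(172,160,90),(180,255,255))
    x=max((cv2.boundingRect(k) for k in cv2.findContours(g[y0:y1,x0:x1],0,1)[0]),key=lambda x:x[2]*x[3])
    P[n]=[x0+x[0]+(x[2]-1)/2,y0+x[1]+(x[3]-1)/2]
print(P,tri(C["scene"],[P["scene"]],C["side"],[P["side"]]))
cv2.imwrite("pics/s15.png",cv2.resize(C["scene"]["frame"][130:250,210:370],None,fx=5,fy=5,interpolation=2))
E
```

```text
time: 56.52
eef_pos: [0.577, -0.2273, 0.0824]
tcp_rot: [0.076, -3.139, -0.001]
contact_force: [0.6, -0.3, 1.1]
grip_width: 0.0504
grip_force: 0.0
time: 57.15
eef_pos: [0.5773, -0.2274, 0.2711]
tcp_rot: [-0.077, 3.14, -0.001]
contact_force: [0.3, -0.1, -1.0]
grip_width: 0.0498
grip_force: 0.0
time: 57.78
eef_pos: [0.5775, -0.2274, 0.2683]
tcp_rot: [0.077, -3.14, -0.001]
contact_force: [-0.0, 0.4, 0.5]
grip_width: 0.0501
grip_force: 0.0
t57.8 pos [ 0.5775 -0.2274  0.2683] yaw -3.093 tilt [-0.001  0.   ] w 0.0501 F 0.0 [-0.   0.4  0.5] q [-0.51  0.38  0.29  1.48 -0.   -0.56]Traceback (most recent call last):
  File "<stdin>", line 7, in <module>
ValueError: max() iterable argument is empty
```

Arm occludes the knob in one view, so I'll use the scene view only (12 of 14 pictures used).

Run:
```python
from look import *
c=read_camera("scene");h=cv2.cvtColor(c["frame"],cv2.COLOR_BGR2HSV)
g=cv2.inRange(h,(0,160,60),(6,255,255))|cv2.inRange(h,(172,160,60),(180,255,255))
for k in cv2.findContours(g[145:250,225:355],0,1)[0]:
    x=cv2.boundingRect(k)
    if x[2]*x[3]>30: print(x,plane(c,[[225+x[0]+(x[2]-1)/2,145+x[1]+(x[3]-1)/2]],.078))
cv2.imwrite("pics/s15.png",cv2.resize(c["frame"][130:250,210:370],None,fx=5,fy=5,interpolation=2))
```

```text
(54, 30, 8, 13) [[ 0.5779 -0.2256  0.078 ]]
```

View pics/s15.png

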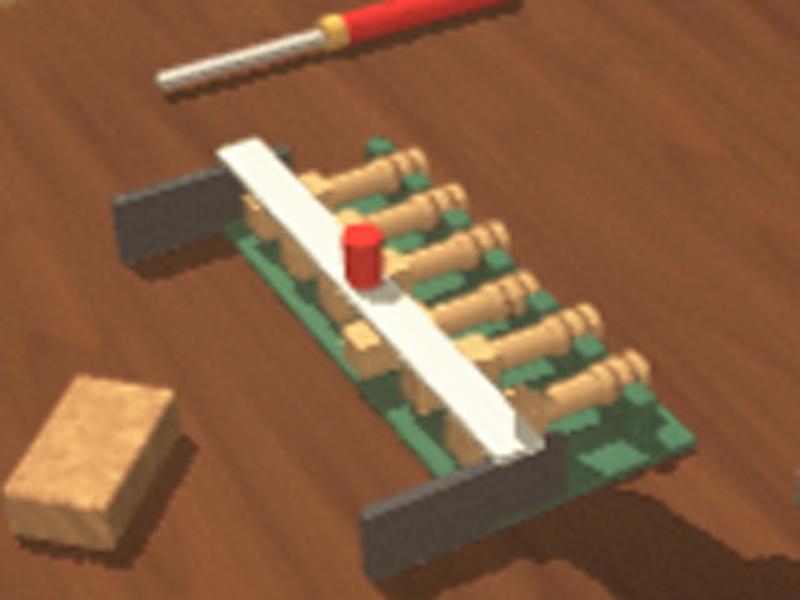

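Scene crop: the rail lies over all six square ends. The knob at x 0.578 means the slide is about 0, which agrees with the stop felt. I'm handing in.

```bash
python3 -c "
from station import r
print(r.close_job())"
```

```text
the job is handed in; nothing more can be done
None
```

I handed the job in: all four loose spindles are in slots 2, 4, 5 and 6 with their square ends to the rail, the rail is pushed home to its stop, and the last pictures show nothing else disturbed; the hand-in returned no verdict.

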